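# Tip the ink dish out of its fitted holder and put it on the scale

### The arm

A 6-joint arm with a two-finger parallel gripper is mounted at the origin on the work surface. World frame = base frame: x ahead of the robot, y to its left, z up, the work surface at z = 0. Lengths are in m, angles in rad, forces in N, time in s.
With the tool pointing down it reaches from about 0.275 to 0.825 m from the base axis. Payload 4.9 kg.
Tool frame: the origin (TCP) lies midway between the tips of the shut fingers; the grasp point (between the pads) lies 19 mm behind it; y points along the fingers, z is the direction in which the jaws open and shut, and the axes are right-handed (so a half turn about y gives the same grasp; the last joint's range is limited). The gripper opens to 85 mm and grips with 20 to 120 N. Pads are 22 mm wide; open, the fingers measure 114 mm over their backs; the gripper's body (76 mm by 85 mm) begins 54 mm behind the grasp point. The pads swing forward as they close: fully open they stand 13 mm farther back than shut.
Start: joints at [-1.32, 0.326, -0.193, 1.052, 0, 1.437], TCP at [0.206, -0.51, 0.231] pointing down, gripper open.
Joint ranges: [-2.65, 2.65], [-0.97, 1.79], [-1.3, 1.35], [-1.93, 2.1], [-1.47, 1.37], [-3.14, 3.14]. Speed limits (rad/s): [2.57, 2.57, 3.14, 3.14, 3.14, 3.14].

### API

Orientations are given as a rotation vector (axis times angle).
In Python, from station import ctrl gives the robot as it stands.
- The arm moves only by the tool apply_moves, never from a script. Its argument "moves" is a list of rows, each a list of 3 entries, a list of its own where there are three numbers: the turn, a rotation vector about the tool's x, y, z in rad, then the shift along the tool's x, y, z in m, then the opening, from 0 (shut) to 1 (fully open). In form: [[[rx, ry, rz], [x, y, z], fingers], ...]. A call has 1 to 8 rows; each row is the pose to reach, as a shift and turn from the pose commanded when the call began, along the tool's axes at that moment; what a row does not reach only later rows make up. A row lasts 1/10 s, in which the tool goes at most 50 mm and 8.59 degrees, less where a joint would pass 70% of its speed; a pose out of reach is approached as far as the arm can. A call with a gripper value outside its range is refused whole. The fingers move at their own pace and stop on an object; "newtons" is the grip in N (left out, the last holds). Time passes only in rows, so rows that repeat a pose let the fingers close. It gives the time, the measured TCP pose, the force and the opening at its end, in the units of the state.
- ctrl.get_state(): the state, without advancing time (a new reading comes with each control period).
- ctrl.get_image(name): name is "scene" or "side" or "wrist"; returns a dict with "img" (420x560x3 uint8, red, green, blue), "intrinsics" (3x3 intrinsics, pixels), "rvec" (rotation vector, rad) and "tvec" (3), from world to camera coordinates, as OpenCV has them. Camera axes: x right, y down, z forward; pixel columns grow to the right and rows downward; lengths in m; the calibration is good to about 2 mm. The wrist camera is an equidistant fisheye: a pixel r from the principal point sees the ray r / f radians off the axis. A picture is of the moment at which its call begins. There is no depth.
- ctrl.sign_off(): hands the job in, once; it reports no verdict.
The state is a dict: "clock": time; "joints": joint angles; "qd": joint speeds; "effort": joint torques, N m; "tcp_pos": TCP position; "ee_rot": TCP orientation; "force": force on the tool from outside, world axes, zero at the start; "torque": the same for the moment, N m; "finger_gap": finger opening in m.
Only numpy, scipy, OpenCV 4.12 (cv2) and the standard library are available. Lean on these libraries where they do the work, as an engineer would, in place of code of your own. Each camera call takes 0.05 s, during which the arm holds its last target.

### The job

The white ink dish sits sunk in its round wooden holder, too snug to be gripped. Press its rim fully down on the side of the holder's square tab, where the pocket is deep, so that the dish tips against the pocket wall and its opposite edge rises and stays up; then take it by that raised rim, lift it out, set it down gently (not dropped), upright and wholly on the round plate of the scale, and let go. Leave the other things on the bench where they are.

Things in the scene. Friction and masses are not known exactly. Their poses are not given: they have to be found in the camera images.
- ink_dish: White glazed round dish, loose, about 160 g, 18 mm tall, 90 mm across at the flat underside, narrowing to 82 mm at the top; wall 9 mm thick all round, leaning inward 0.21 rad, standing 14 mm above the flat inner floor, which is 4 mm above the underside and 70 mm across (64 mm at the mouth). Origin: centre of the underside; z: its axis, out of the open side; yaw is arbitrary.
- holder: Fixed dark wooden ring, 121 mm across, 42 mm high, wall 14 mm, round pocket 93 mm across, and on its -x side a low square tab with a brass stud (46 mm wide, 26 mm high), reaching to x = -92 mm. Origin: at table height on the pocket's axis; x points away from the tab, z up. At the start the dish lies flat in it within 1.5 mm of centre, 1.5 mm of gap round its foot, its top flush with the holder's.
- ledge_edge (a point): Middle of the straight edge across the pocket, at holder x = -2 mm, over which the dish tips. For greater x the pocket's floor is a ledge 24 mm above the table, on which the dish lies; for smaller x, on the tab side, it is a deep well, floor 4 mm above the table. Once the dish leans, pressing on its raised side, its inner floor there included, knocks it flat again.
- pocket_end (a point): Top of the pocket's wall on the tab side, holder x = -46.5 mm, 42 mm above the table. Pressing the dish's rim here straight down (3 N will do) some 18 mm, until it stops on the well's floor, tips it by about 0.48 rad; it stays leaning so by itself, its opposite rim about 17 mm above the holder. Pressed less far, it falls back; pushed sideways, it may jam.
- scale: Fixed grey bench scale, 220 mm (x) by 170 mm (y), body 40 mm high, black display strip at its -x side. Origin: under the middle of the body, at table height; z up.
- plate (a point): Centre of the top of the scale's round steel plate, which is 150 mm across, flat, rigid and 51 mm above the table; the plate's centre lies 20 mm towards +x from the middle of the scale.
- ink_knife: Spatula-like ink knife, 190 mm, lying beside the holder; loose bystander, to be left alone. Origin: on its underside.
- ink_tin: Closed metal tin, 60 mm across, 60 mm high, standing beside the scale; loose bystander, to be left alone. Origin: on its underside.
- brayer: Hand roller with wooden handle, about 190 mm long, near the robot, in the middle; loose bystander, to be left alone. Origin: on its underside.
- tin_lid: Flat round metal tin lid, 84 mm across, 12 mm thick, lying in the middle of the bench, beyond the holder and the scale; loose bystander, to be left alone. Origin: on its underside.
- wood_furniture: Plain wooden bar 150 x 40 x 23 mm, on the left; loose bystander, to be left alone. Origin: on its underside.
- wash_bottle: White bottle 64 mm across, 150 mm high, on the right; loose bystander, to be left alone. Origin: on its underside.
- wrench: Steel wrench, 160 mm, on the left; loose bystander, to be left alone. Origin: on its underside.
Not all that is in view belongs to the job. Leave any pink look-alike of the holder alone. Of the things shaped like the ink_dish, the white one is meant.

How it is judged:
By the outcome, as a careful person would: the job done as asked, in the order asked, and still so for the second after the job is handed in, with the robot touching nothing.
It also fails if it takes over 50 s, if anything falls off the work surface, if the arm or the gripper's body presses on something with over 40 N, if the wrist force passes 120 N, or if a joint passes its speed limit or range.

## Working session

There is one attempt and no reset: what is moved stays moved. The work goes in short steps, Python scripts to look and compute and a tool call to move; the robot and the scene stay as the last step left them, time stands still between calls to the robot, and variables do not carry over. Pictures are saved under pics/ and viewed, and the job is handed in when it is done.

Besides the shell and the picture viewer there is one more tool, called by a JSON object that holds its "method" and its "body". apply_moves: Moves the arm, as the interface text tells. Its arguments: {"type":"object","properties":{"moves":{"type":"array"},"newtons":{"type":"number"}},"required":["moves"]}

```bash
mkdir -p pics; ls
cat > h.py <<'E'
import numpy as np, cv2, pickle
from station import ctrl
def snap(name,fn):
    d=ctrl.get_image(name); pickle.dump(d,open(fn+'.pkl','wb'))
    cv2.imwrite('pics/'+fn+'.png',cv2.cvtColor(d['img'],cv2.COLOR_RGB2BGR)); return d
def crop(fn,x0,y0,x1,y1,k,out):
    im=cv2.imread('pics/'+fn+'.png')[y0:y1,x0:x1]
    cv2.imwrite('pics/'+out+'.png',cv2.resize(im,None,fx=k,fy=k,interpolation=cv2.INTER_CUBIC))
def ray(d,u,v,fish=False):
    K=np.array(d['intrinsics']);R=cv2.Rodrigues(np.array(d['rvec'],float))[0];t=np.array(d['tvec'],float).ravel()
    if fish:
        a=np.array([(u-K[0,2])/K[0,0],(v-K[1,2])/K[1,1]]);r=np.hypot(*a)
        c=np.array([*(a/r*np.sin(r)),np.cos(r)]) if r>0 else np.array([0,0,1.])
    else: c=np.linalg.inv(K)@[u,v,1]
    return -R.T@t, R.T@c
def onz(d,u,v,z,fish=False):
    o,r=ray(d,u,v,fish); return o+r*(z-o[2])/r[2]
def proj(d,P,fish=False):
    K=np.array(d['intrinsics']);R=cv2.Rodrigues(np.array(d['rvec'],float))[0];t=np.array(d['tvec'],float).ravel()
    p=np.atleast_2d(P)@R.T+t
    if fish:
        r=np.hypot(p[:,0],p[:,1]);th=np.arctan2(r,p[:,2]);s=th/np.maximum(r,1e-9)
        return np.c_[K[0,0]*p[:,0]*s+K[0,2],K[1,1]*p[:,1]*s+K[1,2]]
    q=p@K.T; return q[:,:2]/q[:,2:]
E
python3 - <<'E'
from h import *
for n in ['scene','side','wrist']:
    d=snap(n,n+'0'); print(n,ray(d,280,210,n=='wrist'))
print(ctrl.get_state())
E
```

```text
pics
scene (array([ 1.0648117 , -0.440757  ,  0.91323022]), array([-0.49613345,  0.41216498, -0.76420977]))
side (array([0.24089672, 0.99989111, 1.0206059 ]), array([ 0.20374453, -0.70496606, -0.67939811]))
wrist (array([ 0.27050778, -0.48283683,  0.37318632]), array([-0.26063194, -0.11377068, -0.95871123]))
{'clock': 0.15, 'joints': array([-1.32017888e+00,  3.26799063e-01, -1.93330654e-01,  1.05198748e+00,
        1.84451723e-05,  1.43658042e+00]), 'qd': array([ 1.81974919e-03, -2.33067841e-03,  3.48810557e-03, -8.31927265e-05,
        2.59203906e-05, -1.96965937e-04]), 'effort': array([ 1.48622450e-03, -4.43704462e+01,  2.62664866e+01,  1.04602030e-02,
       -5.27653356e-06, -6.03257305e-06]), 'tcp_pos': array([ 0.20637401, -0.50935512,  0.23067679]), 'ee_rot': array([-0.39178993,  2.01200708, -2.00930371]), 'force': array([ 0.44606393,  0.76218286, -1.25321733]), 'torque': array([ 0.00954314, -0.00948515,  0.02281153]), 'finger_gap': 0.08575961821741486}
```

View pics/scene0.png

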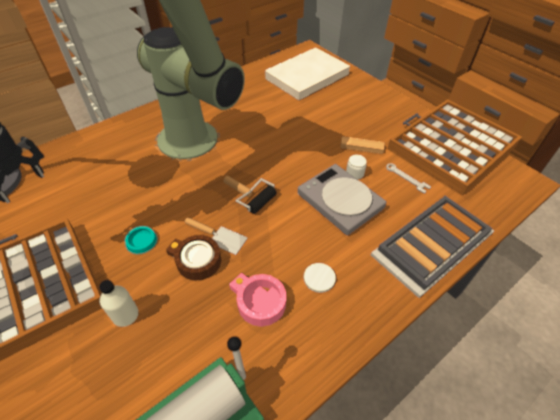

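View pics/side0.png

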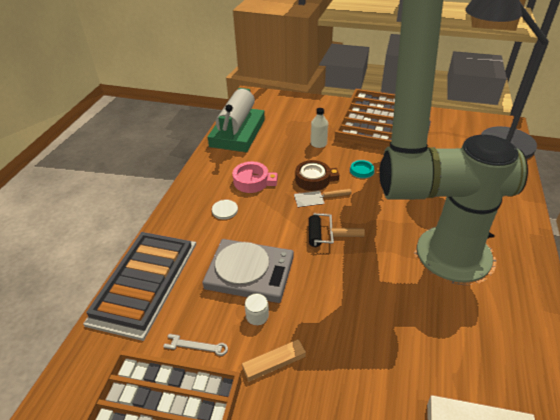

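The scene view shows the dark holder with the white dish at about (198,257), and its brass stud tab at (175,246). The pink look-alike holder is at (262,298), a teal dish at (140,239) and a white lid at (320,277). The scale plate is at (347,197). The dark ring holding the white dish fits the description, so I'll confirm it in enlarged crops.

Run:
```python
from h import *
import h
crop('scene0',150,215,250,290,8,'c1')
crop('scene0',290,155,395,240,7,'c2')
crop('side0',285,150,365,210,8,'c3')
```

```text
(no output)
```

View pics/c1.png

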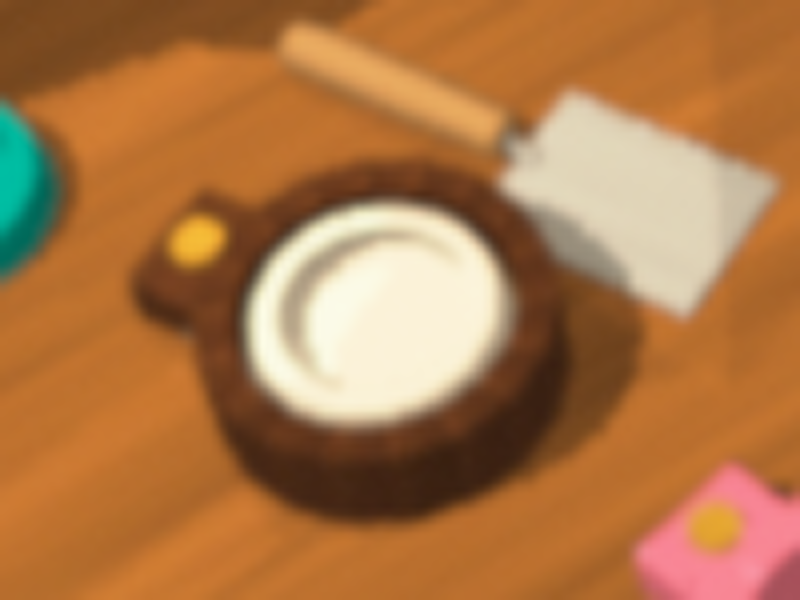

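View pics/c2.png

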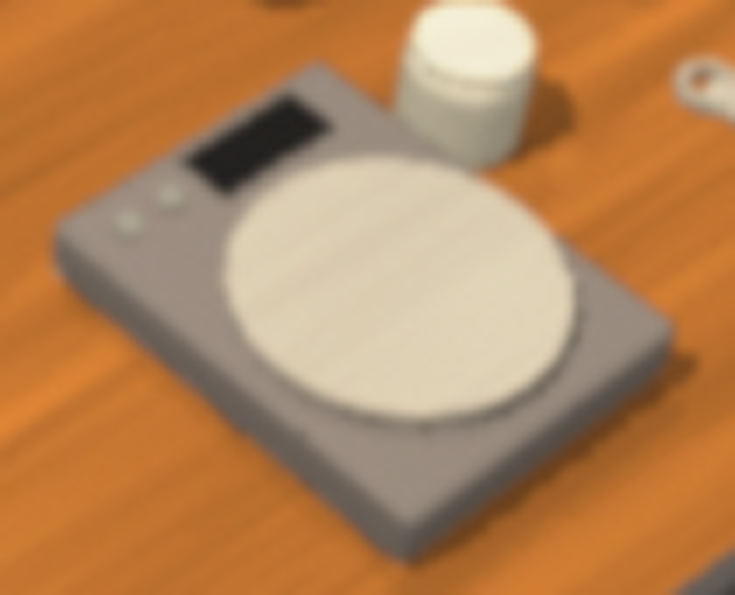

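View pics/c3.png

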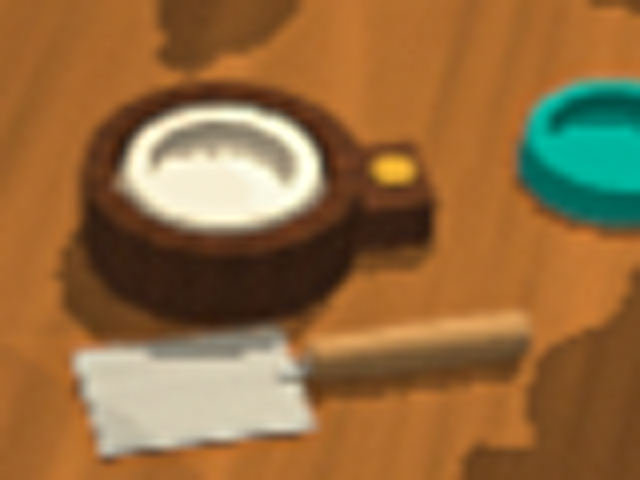

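View pics/wrist0.png

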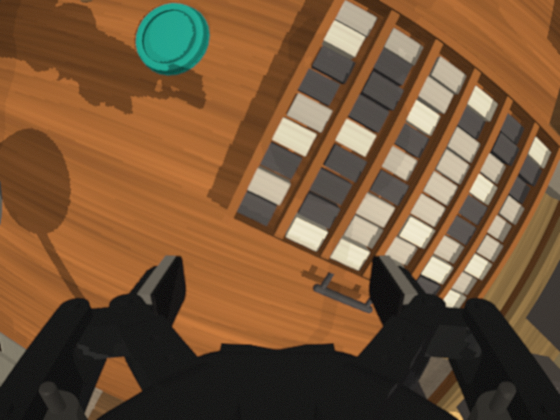

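Run:
```python
from h import *
L=lambda n: pickle.load(open(n+'.pkl','rb'))
s=L('scene0');d=L('side0')
for nm,z,a,b in [('dish',.042,(197.1,254.1),(312.6,170.75)),('stud',.028,(174.75,245.1),(334.1,171)),('plate',.051,(347.1,196),(241.5,264))]:
    print(nm,onz(s,*a,z),onz(d,*b,z))
# body corners scale top z=.04
for p in [(318,65),(62,225),(407,545),(672,325)]:
    print('corner',onz(s,290+p[0]/7,155+p[1]/7,.04))
im=s['img'].astype(int)
```

```text
dish [ 0.48300739 -0.24134654  0.042     ] [ 0.47641163 -0.23547544  0.042     ]
stud [ 0.41009064 -0.27109299  0.028     ] [ 0.40632684 -0.26927647  0.028     ]
plate [0.58611784 0.21701344 0.051     ] [0.57834649 0.23161593 0.051     ]
corner [0.45708948 0.29486828 0.04      ]
corner [0.4617187  0.13392659 0.04      ]
corner [0.68108908 0.12828498 0.04      ]
corner [0.66776691 0.30203892 0.04      ]
```

```bash
cat >> h.py <<'E'
from scipy.spatial.transform import Rotation as Ro
def st():
    s=ctrl.get_state(); return np.array(s['tcp_pos']),Ro.from_rotvec(s['ee_rot']),s
HC=np.array([.480,-.239]); HY=.40
def Rtool(yaw,tilt,flip=1):
    """approach y = tilted 'tilt' from down toward heading yaw; jaw z in the heading plane"""
    h=np.array([np.cos(yaw),np.sin(yaw),0]);up=np.array([0,0,1.])
    y=np.sin(tilt)*h-np.cos(tilt)*up; z=flip*(np.cos(tilt)*h+np.sin(tilt)*up)
    return Ro.from_matrix(np.c_[np.cross(y,z),y,z])
def delta(p,R,p0=None,R0=None):
    if p0 is None: p0,R0,_=st()
    tr=(R0.inv()*R).as_rotvec(); sh=R0.inv().apply(np.array(p)-p0)
    print('turn',tr.round(4),'shift',sh.round(4),'dist',np.linalg.norm(sh).round(3),'deg',np.degrees(np.linalg.norm(tr)).round(1))
E
python3 - <<'E'
from h import *
p,R,s=st(); print(R.as_matrix().round(3))
d=pickle.load(open('wrist0.pkl','rb'));o,r=ray(d,280,210,True);print('cam in tool',R.inv().apply(o-p),R.inv().apply(r),d['intrinsics'])
for f in (1,-1):
    delta([*HC,.2],Rtool(HY,0,f))
E
```

```text
[[-0.927 -0.     0.375]
 [-0.375  0.001 -0.927]
 [-0.    -1.    -0.001]]
cam in tool [-0.06942598 -0.14249521 -0.00068884] [0.2844666  0.95864501 0.00885969] [[325.1922621    0.         276.99550817]
 [  0.         325.1922621  205.74376054]
 [  0.           0.           1.        ]]
turn [ 9.000e-04 -1.586e+00 -1.200e-03] shift [-0.3551  0.0309 -0.1478] dist 0.386 deg 90.9
turn [1.2000e-03 1.5556e+00 9.0000e-04] shift [-0.3551  0.0309 -0.1478] dist 0.386 deg 89.1
```

Run:
```python
from h import *
s=pickle.load(open('scene0.pkl','rb'));d=pickle.load(open('side0.pkl','rb'))
print('bottle',onz(s,104,287,.15),onz(d,320,112,.15))
delta([*HC,.24],Rtool(HY,0,1))
```

```text
bottle [ 0.50397485 -0.47047448  0.15      ] [ 0.49633538 -0.44465761  0.15      ]
turn [ 9.000e-04 -1.586e+00 -1.200e-03] shift [-0.3551 -0.0091 -0.1479] dist 0.385 deg 90.9
```

{"method": "apply_moves", "body": {"moves": [[[0,-1.586,0],[-0.355,-0.009,-0.148],1],[[0,-1.586,0],[-0.355,-0.009,-0.148],1],[[0,-1.586,0],[-0.355,-0.009,-0.148],1],[[0,-1.586,0],[-0.355,-0.009,-0.148],1],[[0,-1.586,0],[-0.355,-0.009,-0.148],1],[[0,-1.586,0],[-0.355,-0.009,-0.148],1],[[0,-1.586,0],[-0.355,-0.009,-0.148],1],[[0,-1.586,0],[-0.355,-0.009,-0.148],1]]}}

```text
clock: 0.95
tcp_pos: [0.4816, -0.2368, 0.2402]
ee_rot: [-1.219, 1.193, -1.192]
force: [0.1, -0.5, -0.6]
finger_gap: 0.0856
```

Run:
```python
from h import *
p,R,s=st();print(p,s['joints'],s['qd'])
delta([*HC,.17],Rtool(HY,0,1))
```

```text
[ 0.48160322 -0.2367989   0.24021837] [-5.94883885e-01  2.95715011e-01 -2.12212942e-01  1.06297555e+00
  5.81182140e-04  9.53521886e-01] [ 0.62707251  0.18892731  0.27980672  0.08981368 -0.01814386 -0.85469823]
turn [-3.000e-04 -3.776e-01 -5.000e-04] shift [ 0.0022  0.0702 -0.0017] dist 0.07 deg 21.6
```

{"method": "apply_moves", "body": {"moves": [[[0,-0.378,0],[0.002,0.03,-0.002],1],[[0,-0.378,0],[0.002,0.07,-0.002],1],[[0,-0.378,0],[0.002,0.07,-0.002],1],[[0,-0.378,0],[0.002,0.07,-0.002],1]]}}

```text
clock: 1.35
tcp_pos: [0.4771, -0.2405, 0.1688]
ee_rot: [-1.37, 0.918, -0.913]
force: [1.3, -0.6, -0.4]
finger_gap: 0.0853
```

Run:
```python
from h import *
d=snap('wrist','w1')
p,R,s=st();print(p,s['joints'],s['qd'])
delta([*HC,.17],Rtool(HY,0,1))
```

```text
[ 0.47784447 -0.2412085   0.16989889] [-6.05414390e-01  3.49650171e-01 -3.25015961e-01  8.97055593e-01
  1.65661439e-05  5.74938732e-01] [-0.00433635 -0.01729366  0.02392491  0.0045728   0.00040921  0.00963067]
turn [ 0.0005 -0.0096 -0.0008] shift [-0.0012 -0.0001  0.0028] dist 0.003 deg 0.6
```

View pics/w1.png

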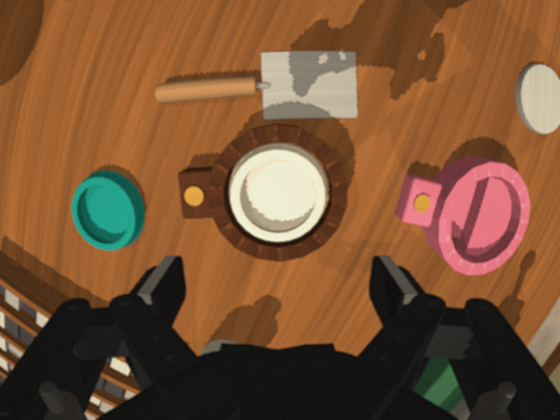

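The wrist view shows the holder ring centred at about (278,191) with the white dish in it and the stud at (194,196). The tab is towards the tool's -z. I'll refine with an enlarged crop.

Run:
```python
from h import *
crop('w1',170,115,360,265,4,'w1c')
d=pickle.load(open('w1.pkl','rb'))
hsv=cv2.cvtColor(d['img'],cv2.COLOR_RGB2HSV);im=d['img'].astype(int)
m=((im.min(2)>140)&(hsv[...,1]<90)).astype(np.uint8); m[:140]=0;m[250:]=0;m[:,:220]=0;m[:,340:]=0
c=max(cv2.findContours(m,0,1)[0],key=cv2.contourArea); 
c=cv2.convexHull(c).reshape(-1,2); P=np.array([onz(d,u,v,.042,True)[:2] for u,v in c]);(x,y),r=cv2.minEnclosingCircle(P.astype(np.float32));print('dish top',x,y,r, cv2.fitEllipse(P.astype(np.float32)*1000))
st_=((im[...,0]>180)&(im[...,2]<90)&(im[...,1]>110)).astype(np.uint8); st_[:170]=0;st_[220:]=0;st_[:,:180]=0;st_[:,215:]=0
v,u=np.nonzero(st_);print('stud',u.mean(),v.mean(),onz(d,u.mean(),v.mean(),.028,True))
```

```text
dish top 0.47671106457710266 -0.23831108212471008 0.041270896792411804 ((476.826171875, -238.47840881347656), (81.38443756103516, 82.09284973144531), 105.26416015625)
stud 193.46350364963504 195.73722627737226 [ 0.40666141 -0.2702811   0.028     ]
```

View pics/w1c.png

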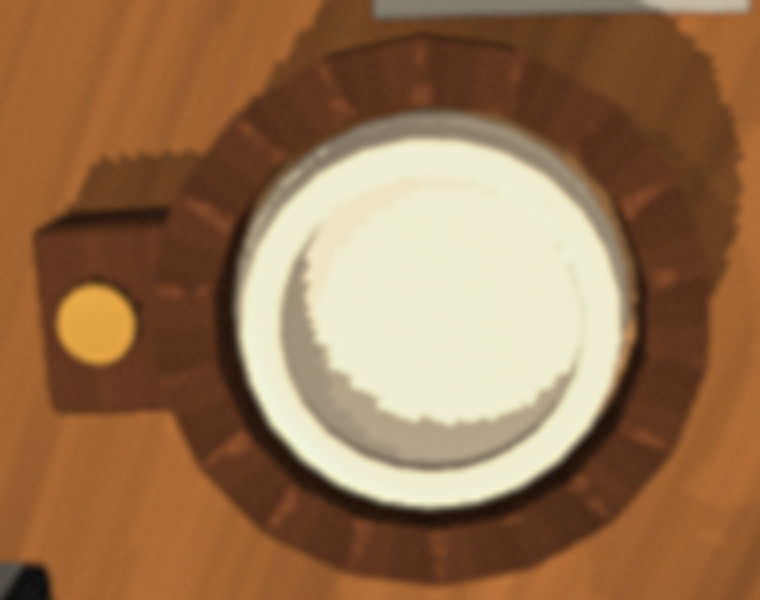

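Run:
```python
from h import *
d=pickle.load(open('w1.pkl','rb'))
pts=[(160,292),(425,35),(710,300),(440,582),(215,120),(205,462),(515,48),(645,480),(665,145),(600,530)]
P=np.array([onz(d,170+a/4,115+b/4,.042,True)[:2] for a,b in pts])
from scipy.optimize import least_squares
s=least_squares(lambda q:np.hypot(P[:,0]-q[0],P[:,1]-q[1])-q[2],[.477,-.238,.06]);print(s.x,s.fun*1000)
c=s.x[:2];v=c-[.40666,-.27028];print(np.hypot(*v),np.arctan2(v[1],v[0]))
# tab edges direction
for a,b in [((45,225),(165,205)),((55,412),(170,408))]:
    p=onz(d,170+a[0]/4,115+a[1]/4,.026,True);q=onz(d,170+b[0]/4,115+b[1]/4,.026,True);w=q-p;print(p,np.arctan2(w[1],w[0]))
```

```text
[ 0.47714032 -0.23683541  0.06069086] [-1.51477103 -0.37545827 -0.82755084  0.75561631  2.03064317 -0.40442692
 -0.62227507 -0.81074196  0.88347981  0.88548481]
0.07801292301068978 0.4430597964099781
[ 0.38791536 -0.25349988  0.026     ] 0.5339030887889813
[ 0.40427786 -0.29527523  0.026     ] 0.43383161679689747
```

```bash
sed -i 's/^HC=.*/HC=np.array([.478,-.238]); HY=.43; HX=np.array([np.cos(HY),np.sin(HY)])/' h.py
python3 - <<'E'
from h import *
delta([*(HC-.028*HX),.065],Rtool(HY,0,1))
E
```

```text
turn [ 0.0005 -0.0396 -0.0008] shift [-0.0017  0.1049 -0.0266] dist 0.108 deg 2.3
```

{"method": "apply_moves", "body": {"moves": [[[0,-0.04,0],[-0.002,0,-0.027],0],[[0,-0.04,0],[-0.002,0,-0.027],0],[[0,-0.04,0],[-0.002,0,-0.027],0],[[0,-0.04,0],[-0.002,0.02,-0.027],0],[[0,-0.04,0],[-0.002,0.06,-0.027],0],[[0,-0.04,0],[-0.002,0.095,-0.027],0],[[0,-0.04,0],[-0.002,0.105,-0.027],0],[[0,-0.04,0],[-0.002,0.105,-0.027],0]]}}

```text
clock: 2.2
tcp_pos: [0.452, -0.2493, 0.0645]
ee_rot: [-1.383, 0.888, -0.884]
force: [-0.4, -1.3, 0.3]
finger_gap: 0.0005
```

Run:
```python
from h import *
d=snap('wrist','w2');snap('side','s2');snap('scene','c2s')
crop('w2',150,90,410,300,3,'w2c')
crop('s2',270,120,370,200,6,'s2c')
p,R,s=st();print(p,s['finger_gap'])
delta([*(HC-.028*HX),.065],Rtool(HY,0,1))
```

```text
[ 0.45371425 -0.25078299  0.06698686] -8.427043847316865e-05
turn [-0.0015  0.0019  0.0026] shift [-0.0015  0.002  -0.0006] dist 0.003 deg 0.2
```

View pics/w2c.png

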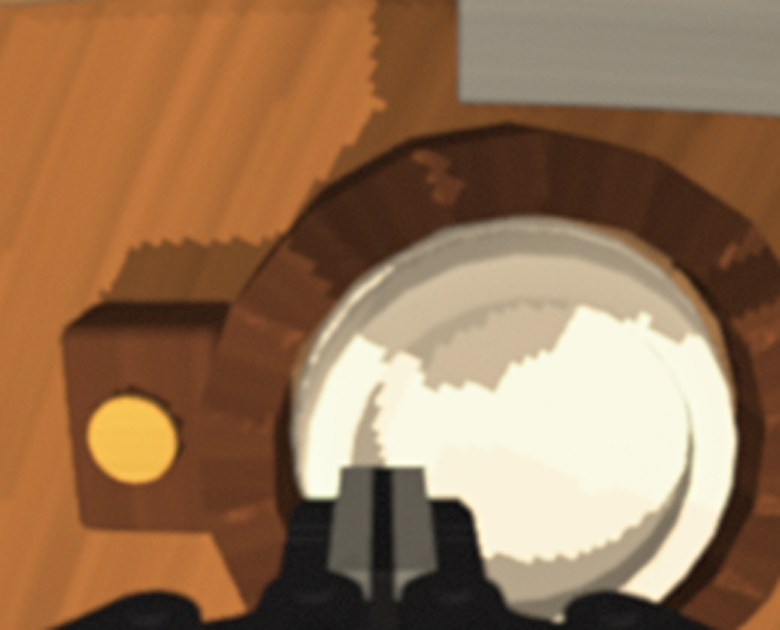

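View pics/s2c.png

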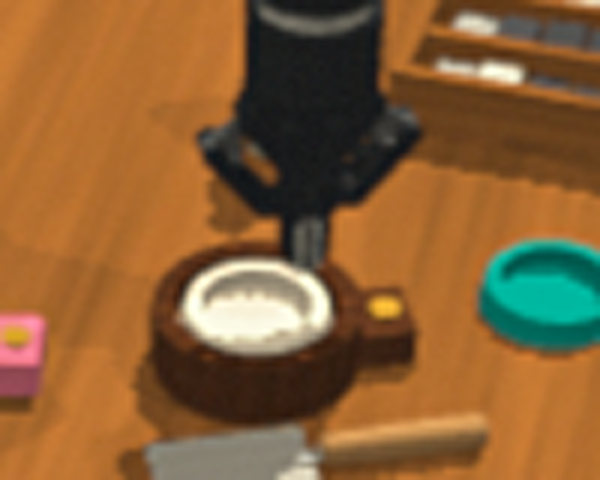

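Run:
```python
from h import *
d=pickle.load(open('w2.pkl','rb'));p,R,s=st()
for x in (-.011,0.011):
  for y in (0,-.01,-.02,-.03):
    T=np.array([[x,y,z] for z in (-.0145,-.0075,0,.0075,.0145)])
    print(x,y,((proj(d,p+R.apply(T),True)-[150,90])*3).round(0).tolist())
crop('w2',230,230,330,300,8,'w2d')
```

```text
-0.011 0 [[291.0, 477.0], [336.0, 477.0], [384.0, 477.0], [432.0, 477.0], [476.0, 477.0]]
-0.011 -0.01 [[285.0, 503.0], [333.0, 504.0], [384.0, 504.0], [435.0, 504.0], [482.0, 503.0]]
-0.011 -0.02 [[278.0, 533.0], [329.0, 534.0], [384.0, 534.0], [438.0, 534.0], [489.0, 533.0]]
-0.011 -0.03 [[271.0, 568.0], [325.0, 568.0], [384.0, 569.0], [442.0, 569.0], [497.0, 568.0]]
0.011 0 [[296.0, 598.0], [338.0, 599.0], [384.0, 599.0], [429.0, 599.0], [471.0, 598.0]]
0.011 -0.01 [[291.0, 630.0], [335.0, 631.0], [384.0, 631.0], [432.0, 631.0], [476.0, 630.0]]
0.011 -0.02 [[285.0, 665.0], [333.0, 666.0], [384.0, 666.0], [435.0, 666.0], [482.0, 665.0]]
0.011 -0.03 [[279.0, 705.0], [329.0, 706.0], [384.0, 706.0], [438.0, 706.0], [488.0, 705.0]]
```

View pics/w2d.png

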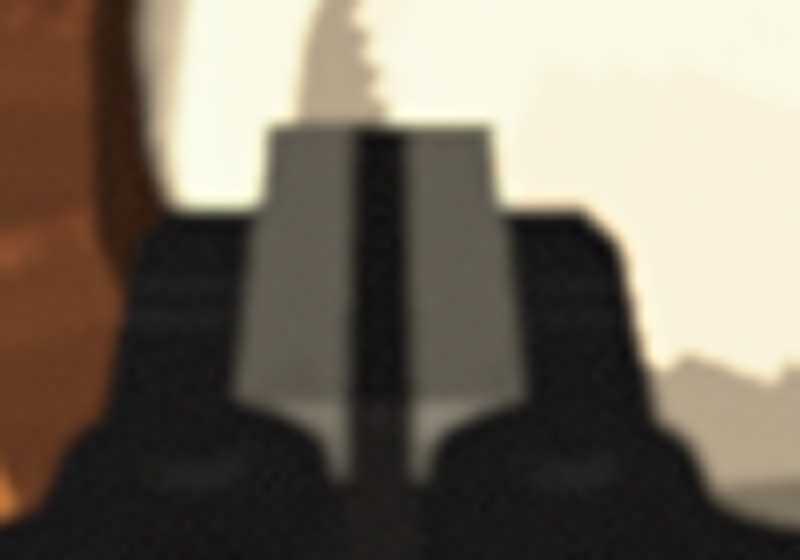

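Run:
```python
from h import *
d=pickle.load(open('c2s.pkl','rb'));p,R,s=st()
print(proj(d,p))
u,v=proj(d,p)[0].astype(int); crop('c2s',u-50,v-50,u+50,v+25,8,'c2d')
```

```text
[[186.84379952 243.38534326]]
```

View pics/c2d.png

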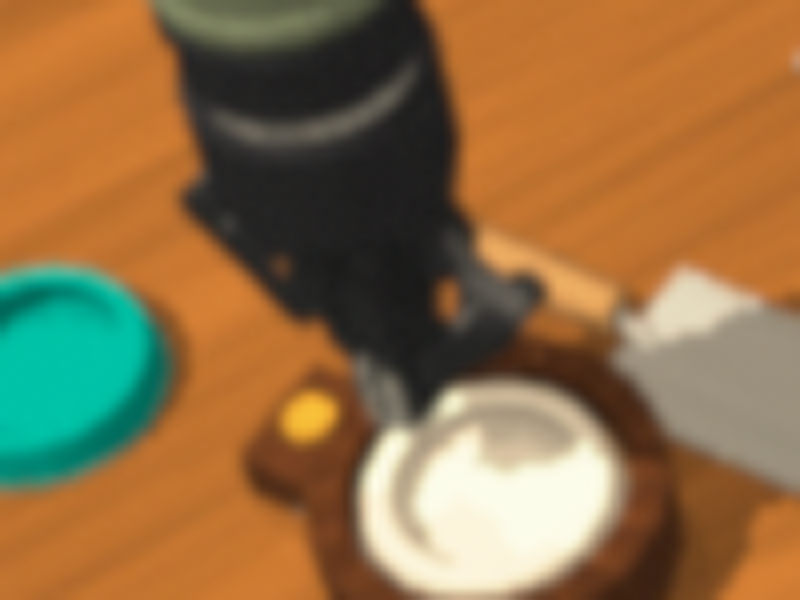

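The pads are about 15 mm over both in the jaw direction, so pressing this way would only just catch the rim. I'll turn the tool a quarter turn so the 22 mm pad width lies along holder x, and press at holder x = -31 mm.

Run:
```python
from h import *
delta([*(HC-.031*HX),.060],Rtool(HY+np.pi/2,0,1))
```

```text
turn [ 9.0000e-04 -1.5689e+00  3.2000e-03] shift [-0.0015  0.007  -0.0036] dist 0.008 deg 89.9
```

{"method": "apply_moves", "body": {"moves": [[[0,-1.569,0],[-0.0015,0.004,-0.0036],0],[[0,-1.569,0],[-0.0015,0.004,-0.0036],0],[[0,-1.569,0],[-0.0015,0.004,-0.0036],0],[[0,-1.569,0],[-0.0015,0.004,-0.0036],0],[[0,-1.569,0],[-0.0015,0.004,-0.0036],0],[[0,-1.569,0],[-0.0015,0.004,-0.0036],0],[[0,-1.569,0],[-0.0015,0.004,-0.0036],0],[[0,-1.569,0],[-0.0015,0.004,-0.0036],0]]}}

```text
clock: 3.15
tcp_pos: [0.4498, -0.251, 0.0633]
ee_rot: [-1.572, -0.055, 0.051]
force: [-0.1, 0.7, -0.8]
finger_gap: -0.0005
```

Run:
```python
from h import *
p,R,s=st();print(p,s['joints'])
delta([*(HC-.031*HX),.060],Rtool(HY+np.pi/2,0,1))
```

```text
[ 0.44976064 -0.25098334  0.06329762] [-6.52399085e-01  4.40981774e-01 -5.07194218e-01  6.18977871e-01
  2.77641492e-05 -7.19613987e-01]
turn [ 0.0029 -0.3628  0.0023] shift [0.0001 0.0033 0.0001] dist 0.003 deg 20.8
```

{"method": "apply_moves", "body": {"moves": [[[0,-0.363,0],[0,0.003,0],0],[[0,-0.363,0],[0,0.003,0],0],[[0,-0.363,0],[0,0.003,0],0],[[0,-0.363,0],[0,0.003,0],0],[[0,-0.363,0],[0,0.003,0],0]]}}

```text
clock: 3.65
tcp_pos: [0.4493, -0.2507, 0.0596]
ee_rot: [-1.547, -0.333, 0.33]
force: [0.1, 0.4, -0.5]
finger_gap: -0.0001
```

Run:
```python
from h import *
d=snap('wrist','w3');snap('side','s3')
crop('w3',180,120,380,270,4,'w3c')
crop('s3',270,120,370,195,7,'s3c')
p,R,s=st();print(p,s['force'])
delta([*(HC-.031*HX),.060],Rtool(HY+np.pi/2,0,1))
```

```text
[ 0.44887742 -0.2503715   0.05902472] [-1.11734169  0.35357722 -0.41172583]
turn [ 0.0012 -0.0068  0.0007] shift [ 0.0006 -0.001  -0.0009] dist 0.001 deg 0.4
```

View pics/w3c.png

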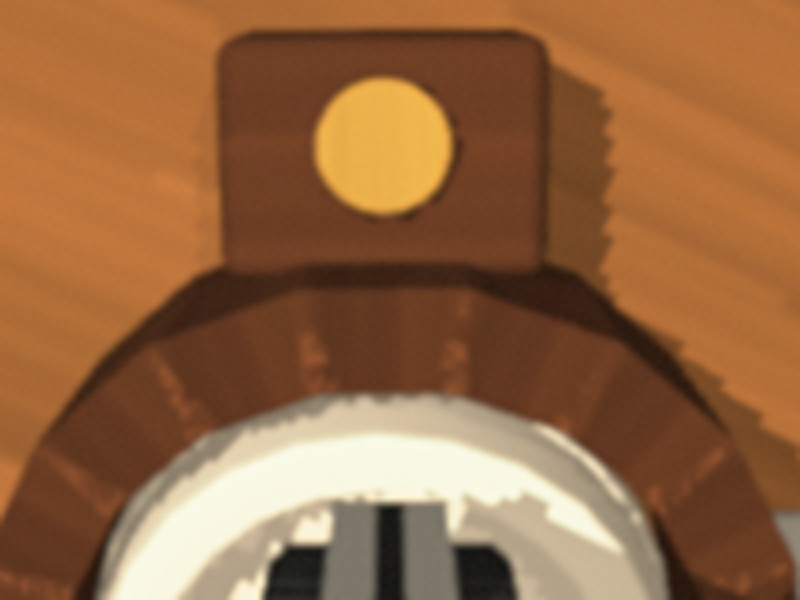

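View pics/s3c.png

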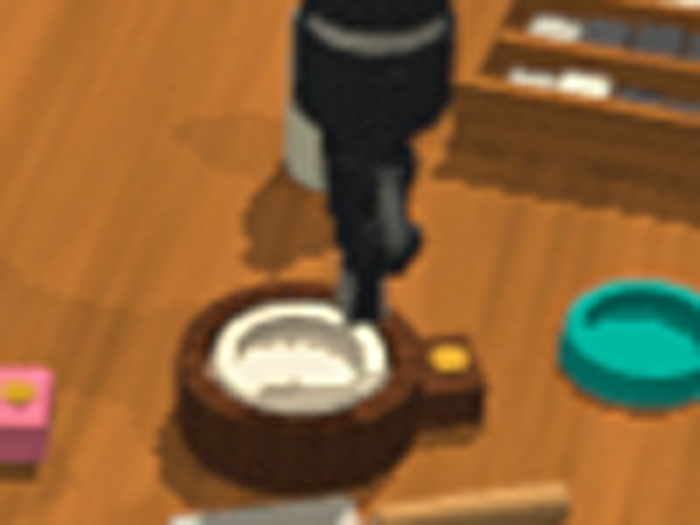

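Run:
```python
from h import *
d=pickle.load(open('w3.pkl','rb'));p,R,s=st()
def q(a,b,z): return R.inv().apply(onz(d,180+a/4,120+b/4,z,True)-p)[[0,2]]
print('stud',q(384,146,.028),'pocket wall',q(385,393,.042),'ring outer',q(385,282,.042),'dish rim outer',q(385,433,.042))
print((proj(d,p+R.apply([[-.011,0,0],[.011,0,0]]),True)-[180,120])*4)
```

```text
stud [-0.04641444 -0.00033421] pocket wall [-0.01613693 -0.00018455] ring outer [-0.03087494 -0.00017026] dish rim outer [-0.01063416 -0.00019035]
[[386.18099238 478.71123529]
 [386.33460473 641.59000377]]
```

Run:
```python
from h import *
for i in range(2):
    d=snap('wrist','w4');p,R,s=st()
    print(p, (proj(d,p+R.apply([[-.011,0,0],[.011,0,0]]),True)-[180,120])*4, ray(d,280,210,True)[0]-p)
crop('w4',180,120,380,270,4,'w4c')
```

```text
[ 0.44871577 -0.25025935  0.05882757] [[383.8841149  480.9823736 ]
 [384.11697095 643.98943594]] [-0.06262066 -0.02752063  0.14274832]
[ 0.44858214 -0.2501591   0.05863028] [[383.62992499 481.23576333]
 [383.85721199 644.24478566]] [-0.06259665 -0.02755349  0.14273806]
```

View pics/w4c.png

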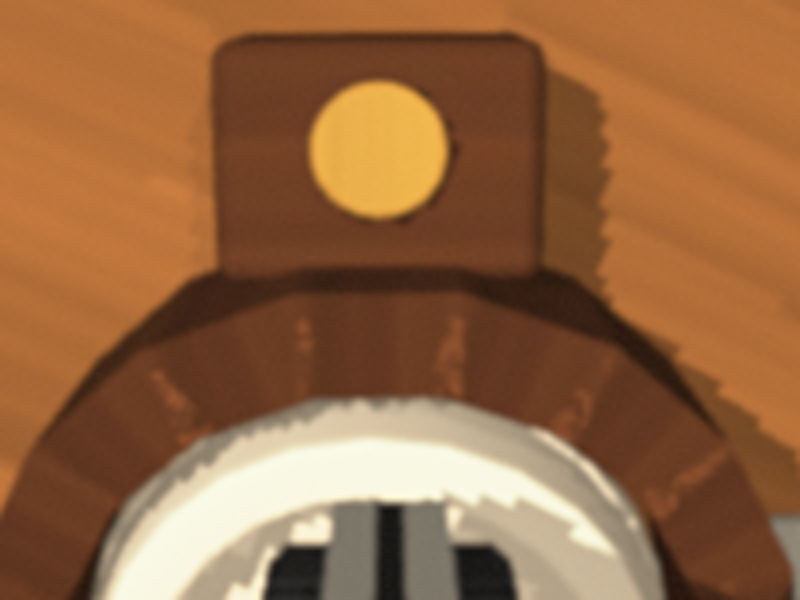

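{"method": "apply_moves", "body": {"moves": [[[0,0,0],[-0.0025,0.0,0],0],[[0,0,0],[-0.0025,0.005,0],0],[[0,0,0],[-0.0025,0.01,0],0],[[0,0,0],[-0.0025,0.014,0],0],[[0,0,0],[-0.0025,0.018,0],0],[[0,0,0],[-0.0025,0.021,0],0],[[0,0,0],[-0.0025,0.024,0],0]]}}

```text
clock: 4.55
tcp_pos: [0.4461, -0.251, 0.0339]
ee_rot: [-1.545, -0.333, 0.333]
force: [-0.6, 0.5, 0.6]
finger_gap: -0.0002
```

Run:
```python
from h import *
d=snap('wrist','w5');snap('side','s5')
crop('w5',180,120,380,270,4,'w5c')
crop('s5',270,120,370,195,7,'s5c')
p,R,s=st();print(p,s['force'],s['torque'])
```

```text
[ 0.44584555 -0.25083027  0.03380156] [-0.38544129  0.47148524  0.61204529] [-0.0166943   0.00511425 -0.01337116]
```

View pics/w5c.png

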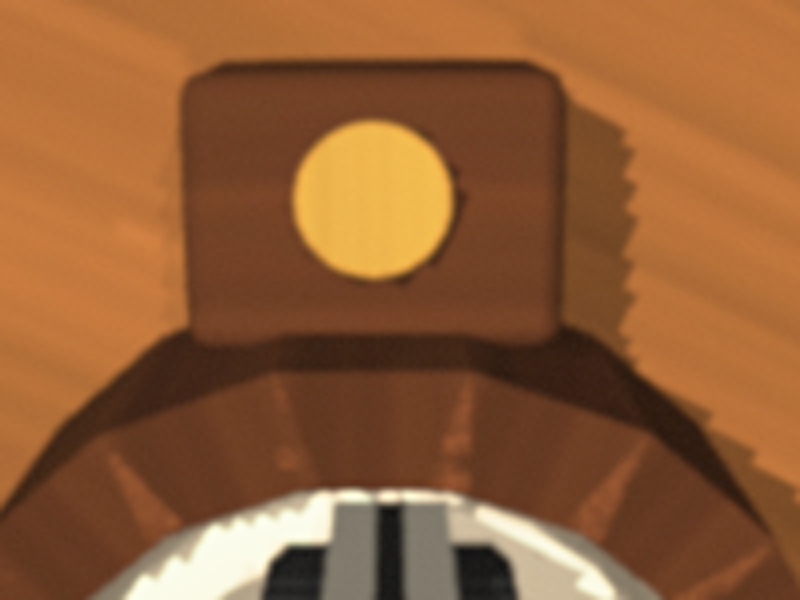

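View pics/s5c.png

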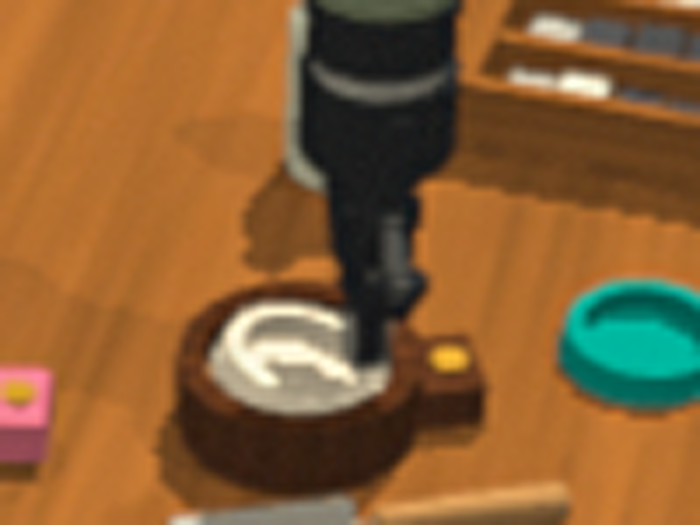

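{"method": "apply_moves", "body": {"moves": [[[0,0,0],[0,0.003,0],0],[[0,0,0],[0,0.006,0],0],[[0,0,0],[0,0.008,0],0],[[0,0,0],[0,0.008,0],0]]}}

```text
clock: 5.05
tcp_pos: [0.4459, -0.2509, 0.026]
ee_rot: [-1.545, -0.332, 0.333]
force: [-1.0, 0.7, -0.2]
finger_gap: -0.0002
```

Run:
```python
from h import *
d=snap('wrist','w6');snap('side','s6')
crop('w6',180,120,380,270,4,'w6c')
crop('s6',270,120,370,195,7,'s6c')
p,R,s=st();print(p,s['force'],s['torque'])
```

```text
[ 0.44607804 -0.25102006  0.02625373] [ 0.92104182 -0.12670943  0.00766815] [ 2.79089036e-02 -3.52237326e-05  3.80078384e-02]
```

View pics/s6c.png

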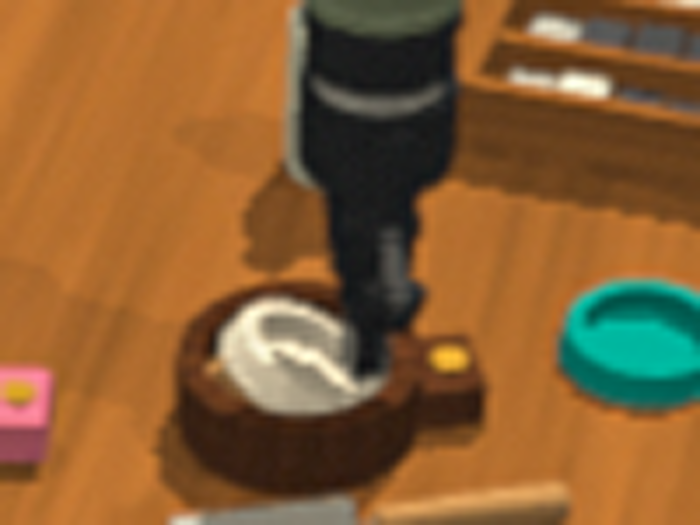

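{"method": "apply_moves", "body": {"moves": [[[0,0,0],[0,0.001,0],0],[[0,0,0],[0,0.002,0],0],[[0,0,0],[0,0.003,0],0],[[0,0,0],[0,0.003,0],0]]}}

```text
clock: 5.55
tcp_pos: [0.4462, -0.2511, 0.0235]
ee_rot: [-1.545, -0.333, 0.333]
force: [-0.6, 0.1, 3.3]
finger_gap: 0.0001
```

Run:
```python
from h import *
p,R,s=st();print(p,s['force'],s['torque'])
```

```text
[ 0.44615769 -0.25114845  0.02347218] [-0.64785382  0.13281809  3.27120887] [ 0.07238115  0.21028341 -0.02819152]
```

{"method": "apply_moves", "body": {"moves": [[[0,0,0],[0,0.001,0],0],[[0,0,0],[0,0.0015,0],0],[[0,0,0],[0,0.0015,0],0]]}}

```text
clock: 5.85
tcp_pos: [0.4462, -0.2512, 0.0228]
ee_rot: [-1.546, -0.333, 0.333]
force: [-3.1, 0.8, 12.3]
finger_gap: -0.0
```

Run:
```python
from h import *
snap('side','s7');snap('scene','c7')
crop('s7',270,120,370,195,7,'s7c');crop('c7',150,205,250,280,7,'c7c')
p,R,s=st();print(p,s['force'],s['torque'])
```

```text
[ 0.44619455 -0.25123271  0.02284842] [-2.87095258  1.412792   11.83445527] [0.33587149 0.61980591 0.01025138]
```

View pics/s7c.png

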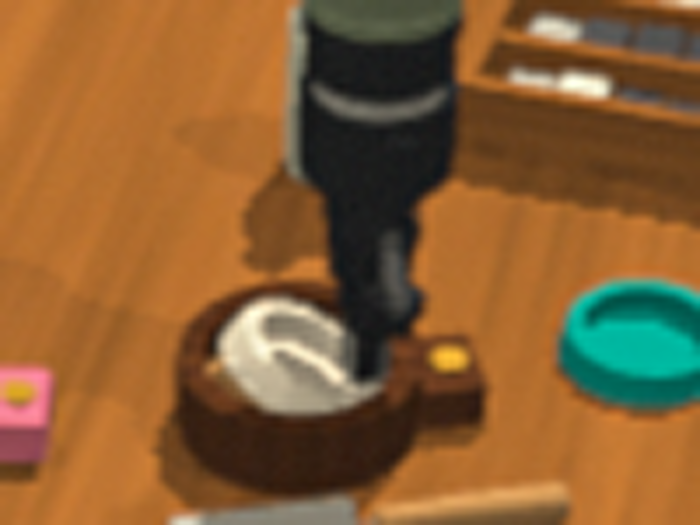

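View pics/c7c.png

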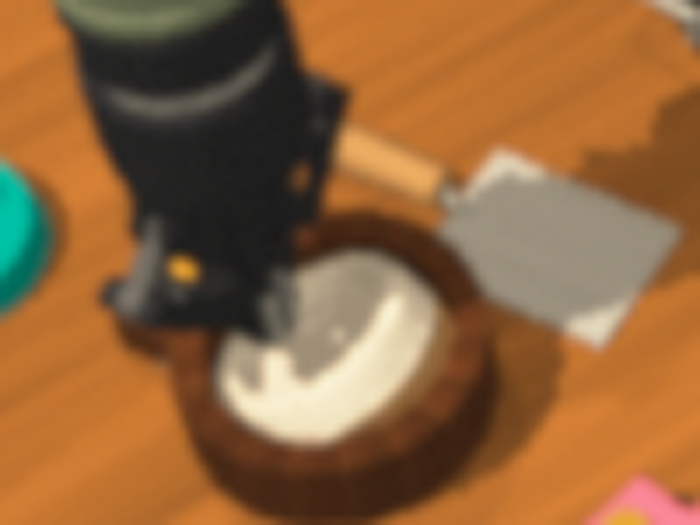

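The force climbs to 12 N, so the dish is on the well floor and visibly tipped. I'll lift straight up slowly.

{"method": "apply_moves", "body": {"moves": [[[0,0,0],[0,-0.002,0],0],[[0,0,0],[0,-0.005,0],0],[[0,0,0],[0,-0.015,0],0],[[0,0,0],[0,-0.04,0],0],[[0,0,0],[0,-0.08,0],0],[[0,0,0],[0,-0.12,0],0],[[0,0,0],[0,-0.12,0],0],[[0,0,0],[0,-0.12,0],0]]}}

```text
clock: 6.75
tcp_pos: [0.4468, -0.2515, 0.143]
ee_rot: [-1.547, -0.334, 0.331]
force: [-0.2, 0.8, 1.2]
finger_gap: 0.0001
```

Run:
```python
from h import *
snap('side','s8');snap('wrist','w8')
crop('s8',270,130,370,205,7,'s8c')
p,R,s=st();print(p,s['force'],s['torque'])
```

```text
[ 0.44540442 -0.25047724  0.1409962 ] [-0.36748454  0.03884915 -0.34457116] [-0.01300245  0.03403265 -0.01663213]
```

View pics/s8c.png

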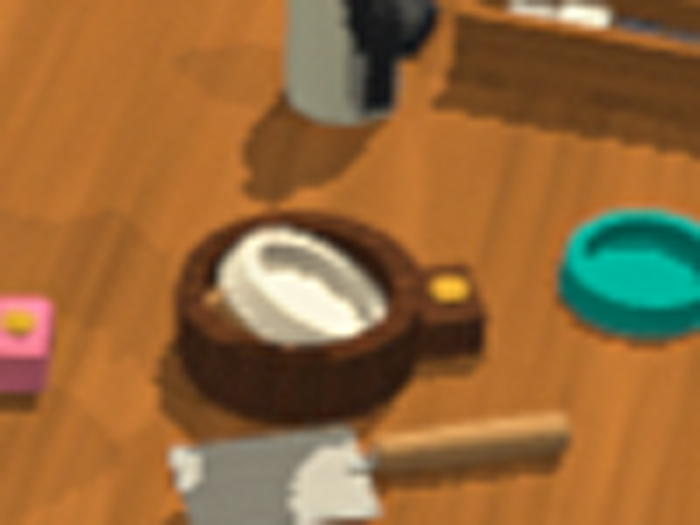

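View pics/w8.png

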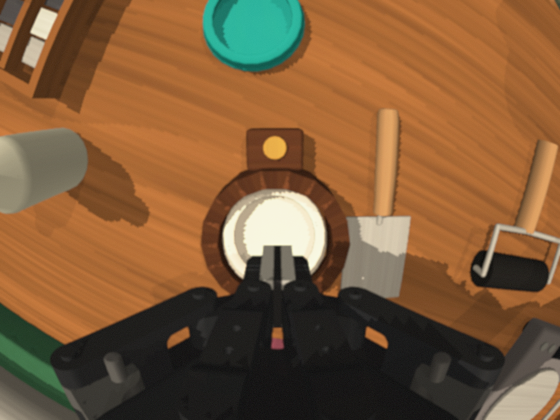

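The dish stays leaning with its raised edge away from the tab. Next I'll turn to the grasp orientation, tilted along the wall, above the dish with the fingers part open.

```bash
cat >> h.py <<'E'
T=.69
A=np.array([np.sin(T),-np.cos(T)])
def hp(x,z): return np.array([*(HC+x*HX),z])
def grasp(back,depth=.008,mid=(.0238,.0578),jaw=0.):
    q=np.array(mid)+A*(depth-back)+jaw*np.array([np.cos(T),np.sin(T)]); return hp(*q)
E
python3 - <<'E'
from h import *
print(grasp(.09),grasp(0)); delta(grasp(.09),Rtool(HY,T,1))
E
```

```text
[ 0.45218896 -0.24983748  0.12104217] [ 0.50426211 -0.22595564  0.05163003]
turn [ 0.5406  1.4964 -0.5396] shift [ 0.0065  0.0199 -0.0022] dist 0.021 deg 96.3
```

{"method": "apply_moves", "body": {"moves": [[[0.541,1.496,-0.54],[0.006,0,-0.002],0.26],[[0.541,1.496,-0.54],[0.006,0,-0.002],0.26],[[0.541,1.496,-0.54],[0.006,0,-0.002],0.26],[[0.541,1.496,-0.54],[0.006,0,-0.002],0.26],[[0.541,1.496,-0.54],[0.006,0,-0.002],0.26],[[0.541,1.496,-0.54],[0.006,0,-0.002],0.26],[[0.541,1.496,-0.54],[0.006,0,-0.002],0.26],[[0.541,1.496,-0.54],[0.006,0,-0.002],0.26]]}}

```text
clock: 7.65
tcp_pos: [0.4517, -0.2498, 0.1403]
ee_rot: [-1.052, 0.277, -0.697]
force: [-0.4, 0.6, 0.1]
finger_gap: 0.0218
```

Run:
```python
from h import *
p,R,s=st();print(p,s['joints'],s['finger_gap'])
delta(grasp(.09),Rtool(HY,T,1))
```

```text
[ 0.45166404 -0.249829    0.14027328] [-0.95584029  0.3401494  -0.55150244  0.70851153  0.52126757 -0.28647183] 0.02184993115856226
turn [ 0.1517  0.4209 -0.1536] shift [-0.0018  0.0169 -0.0091] dist 0.019 deg 27.1
```

{"method": "apply_moves", "body": {"moves": [[[0.152,0.421,-0.154],[-0.002,0.017,-0.009],0.26],[[0.152,0.421,-0.154],[-0.002,0.017,-0.009],0.26],[[0.152,0.421,-0.154],[-0.002,0.017,-0.009],0.26],[[0.152,0.421,-0.154],[-0.002,0.017,-0.009],0.26],[[0.152,0.421,-0.154],[-0.002,0.017,-0.009],0.26],[[0.152,0.421,-0.154],[-0.002,0.017,-0.009],0.26]]}}

```text
clock: 8.25
tcp_pos: [0.4531, -0.2505, 0.1224]
ee_rot: [-0.787, 0.493, -1.058]
force: [-0.8, -0.1, 0.3]
finger_gap: 0.0222
```

Run:
```python
from h import *
ctrl.get_image('side')
d=snap('wrist','w9'); p,R,s=st();print(p,s['joints'],s['finger_gap'])
crop('w9',180,100,380,250,4,'w9c')
delta(grasp(.09),Rtool(HY,T,1))
```

```text
[ 0.45346376 -0.25071755  0.12272985] [-1.04337389  0.32387143 -0.74465487  0.42151044  0.68488821  0.11652276] 0.02181516038006758
turn [0.0011 0.0099 0.0006] shift [-0.0013  0.0008 -0.0017] dist 0.002 deg 0.6
```

View pics/w9.png

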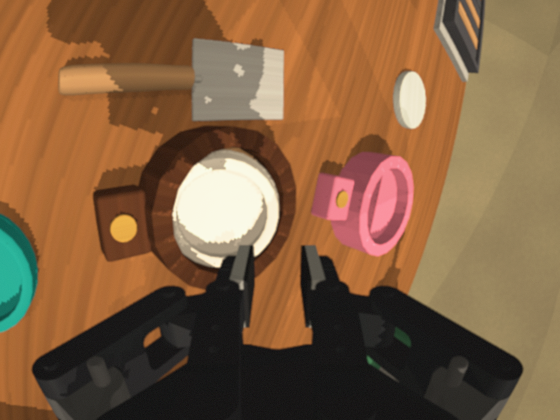

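View pics/w9c.png

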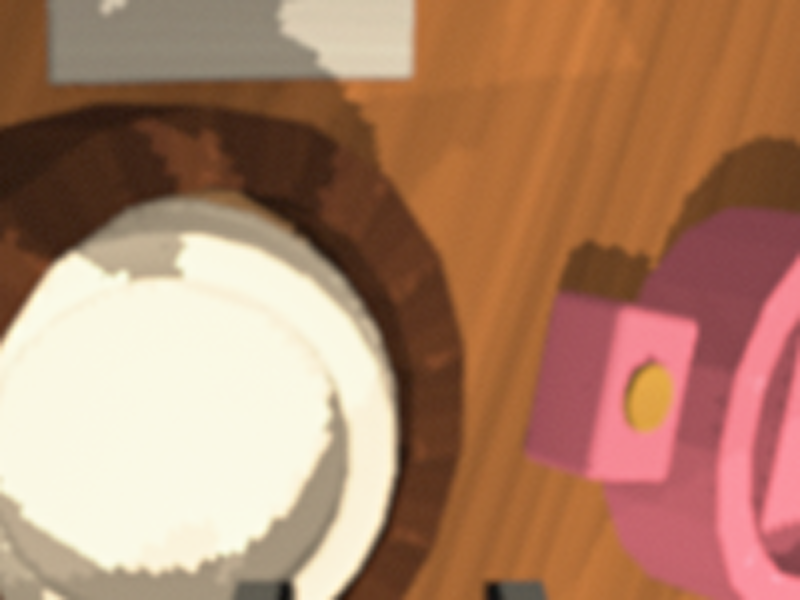

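Run:
```python
from h import *
d=pickle.load(open('w9.pkl','rb'))
im=cv2.cvtColor(d['img'],cv2.COLOR_RGB2BGR); im=cv2.resize(im,None,fx=4,fy=4,interpolation=cv2.INTER_CUBIC)
th=.48;c,s=np.cos(th),np.sin(th);a=np.linspace(0,2*np.pi,120)
def circ(r,z,dx=0):
    X=r*np.cos(a)+.002+dx;Y=r*np.sin(a); x=X*c-z*s-.002; zz=.024+X*s+z*c
    n=np.array([-HX[1],HX[0]]); return np.c_[HC+x[:,None]*HX+Y[:,None]*n,zz]
for r,z,col in [(.041,.018,(0,0,255)),(.032,.018,(255,0,0)),(.045,0,(0,160,0))]:
    u=proj(d,circ(r,z),True)*4; cv2.polylines(im,[u.astype(int).reshape(-1,1,2)],True,col,1)
n=np.array([-HX[1],HX[0]])
for r in (.0465,.0605):
    P=np.c_[HC+r*np.cos(a)[:,None]*HX+r*np.sin(a)[:,None]*n,.042+0*a];cv2.polylines(im,[(proj(d,P,True)*4).astype(int).reshape(-1,1,2)],True,(255,255,0),1)
cv2.imwrite('pics/ov.png',im[460:1060,540:1300])
```

```text
(no output)
```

View pics/ov.png

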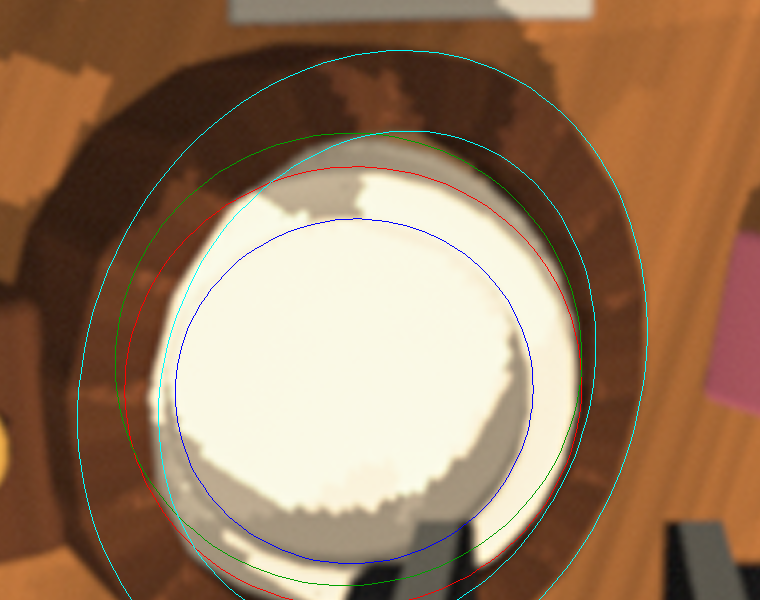

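The model overlay agrees with the leaning dish to within about 1 mm. I'll advance along the wall direction.

Run:
```python
from h import *
delta(grasp(.016),Rtool(HY,T,1))
```

```text
turn [0.0011 0.0099 0.0006] shift [-0.0014  0.0748 -0.0016] dist 0.075 deg 0.6
```

{"method": "apply_moves", "body": {"moves": [[[0,0.01,0],[-0.0014,0.02,-0.0016],0.26],[[0,0.01,0],[-0.0014,0.045,-0.0016],0.26],[[0,0.01,0],[-0.0014,0.065,-0.0016],0.26],[[0,0.01,0],[-0.0014,0.075,-0.0016],0.26],[[0,0.01,0],[-0.0014,0.075,-0.0016],0.26]]}}

```text
clock: 8.85
tcp_pos: [0.495, -0.2287, 0.0627]
ee_rot: [-0.781, 0.503, -1.061]
force: [-0.6, 0.5, 0.2]
finger_gap: 0.0222
```

Run:
```python
from h import *
ctrl.get_image('side')
d=snap('wrist','w10'); snap('side','s10');p,R,s=st();print(p,s['finger_gap'],s['force'])
crop('w10',180,150,380,300,4,'w10c');crop('s10',270,120,370,195,7,'s10c')
delta(grasp(0),Rtool(HY,T,1))
```

```text
[ 0.49479331 -0.2300565   0.06397933] 0.022442835296286986 [ 0.18646621 -0.41556806  0.53164705]
turn [ 0.0009 -0.0013  0.001 ] shift [0.0002 0.0161 0.0001] dist 0.016 deg 0.1
```

View pics/w10c.png

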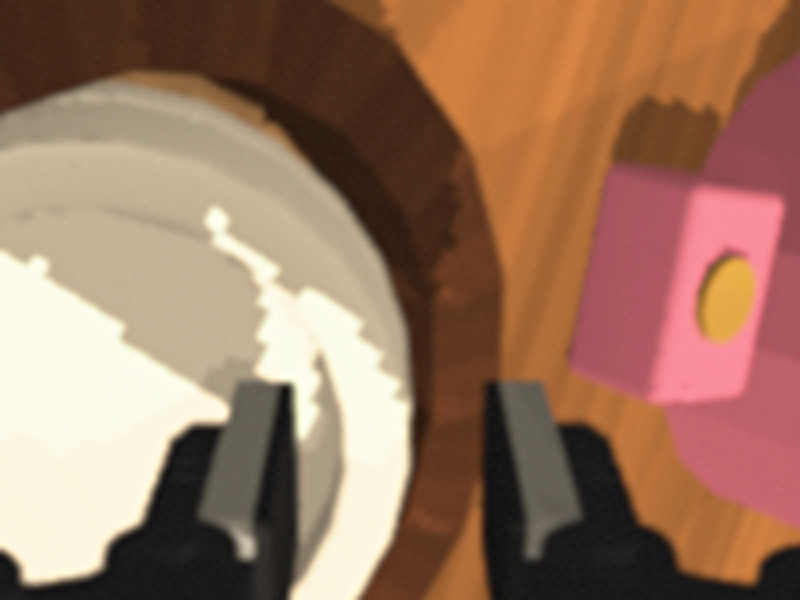

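View pics/s10c.png

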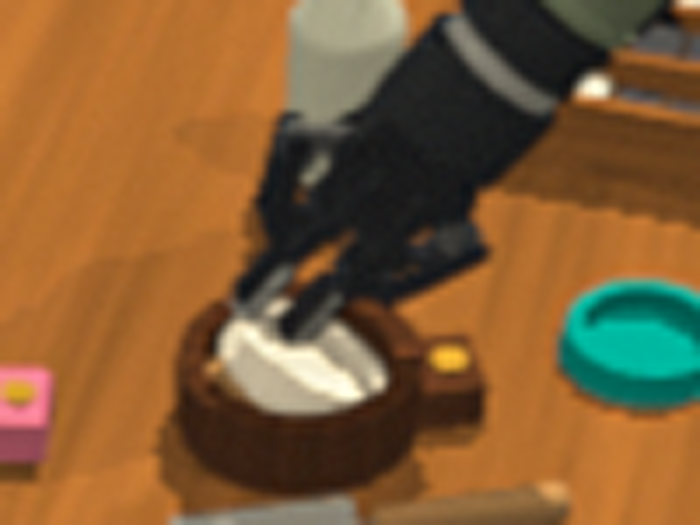

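{"method": "apply_moves", "body": {"moves": [[[0,0,0],[0,0.005,0],0.26],[[0,0,0],[0,0.01,0],0.26],[[0,0,0],[0,0.013,0],0.26],[[0,0,0],[0,0.016,0],0.26],[[0,0,0],[0,0.016,0],0.26]]}}

```text
clock: 9.5
tcp_pos: [0.5037, -0.2252, 0.0508]
ee_rot: [-0.78, 0.503, -1.064]
force: [-0.1, 0.8, 0.4]
finger_gap: 0.0225
```

Run:
```python
from h import *
d=snap('wrist','w11'); snap('side','s11');p,R,s=st();print(p,s['finger_gap'],s['force'],s['torque'])
crop('w11',180,150,380,300,4,'w11c');crop('s11',270,120,370,195,7,'s11c')
delta(grasp(0),Rtool(HY,T,1))
```

```text
[ 0.50371484 -0.22532754  0.05107751] 0.02265298076293217 [-0.27952941 -0.26480937 -0.2586433 ] [-0.24978868  0.56353449  0.04908727]
turn [ 0.0009 -0.0024  0.0004] shift [ 0.0008 -0.0003  0.0005] dist 0.001 deg 0.1
```

View pics/w11c.png

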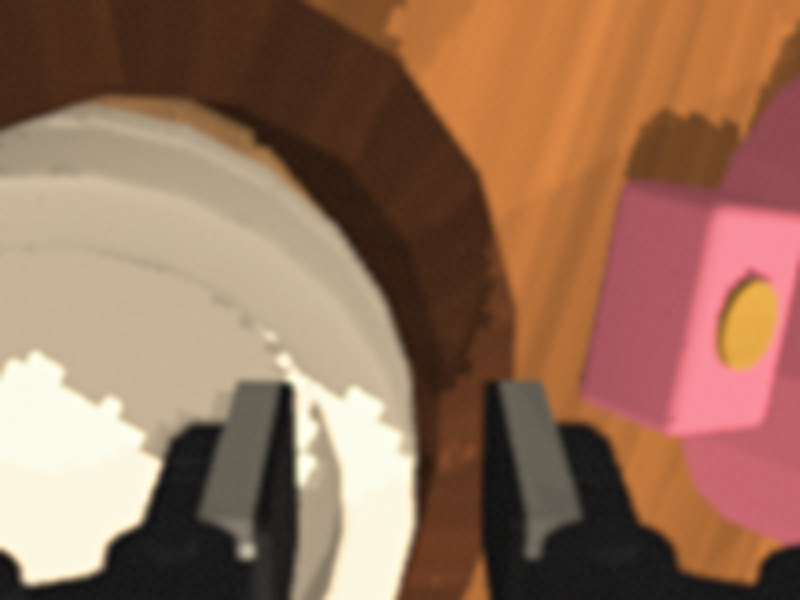

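View pics/s11c.png

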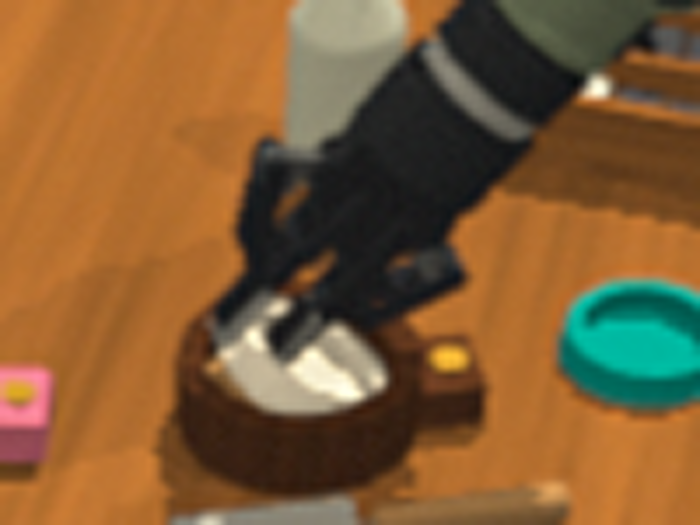

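{"method": "apply_moves", "body": {"moves": [[[0,0,0],[0.0,0.0,0],0.2],[[0,0,0],[0,0,0],0.15],[[0,0,0],[0,0,0],0.1],[[0,0,0],[0,0,0],0.05],[[0,0,0],[0,0,0],0.0],[[0,0,0],[0,0,0],0.0]], "newtons": 25}}

```text
clock: 10.2
tcp_pos: [0.5037, -0.2254, 0.0511]
ee_rot: [-0.781, 0.503, -1.064]
force: [-0.9, -0.1, -0.8]
finger_gap: 0.0093
```

Run:
```python
from h import *
d=snap('wrist','w12'); snap('side','s12');p,R,s=st();print(p,s['finger_gap'],s['force'],s['torque'])
crop('w12',180,150,380,300,4,'w12c');crop('s12',270,120,370,195,7,'s12c')
```

```text
[ 0.50372484 -0.22541413  0.05116739] 0.008930542944192465 [-0.60170086 -0.11962825 -1.12323439] [-0.3466227   0.72329406 -0.02336008]
```

View pics/w12c.png

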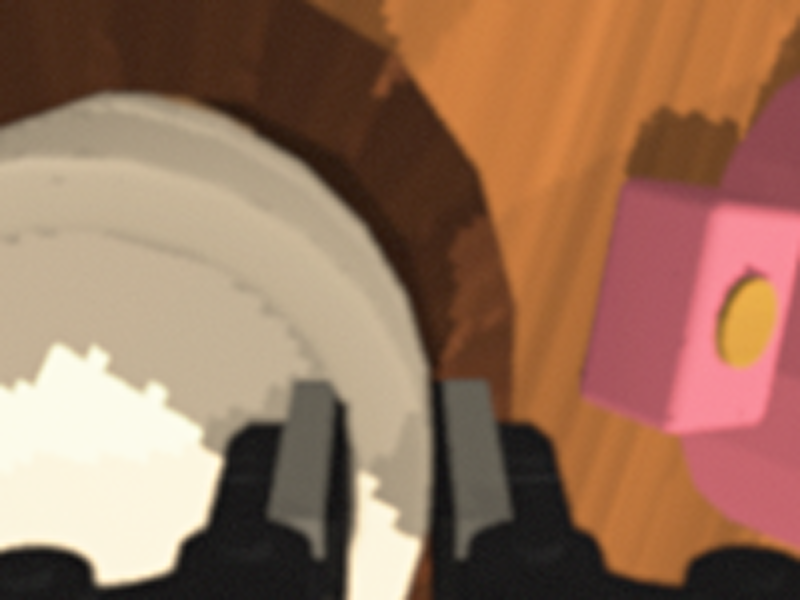

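View pics/s12c.png

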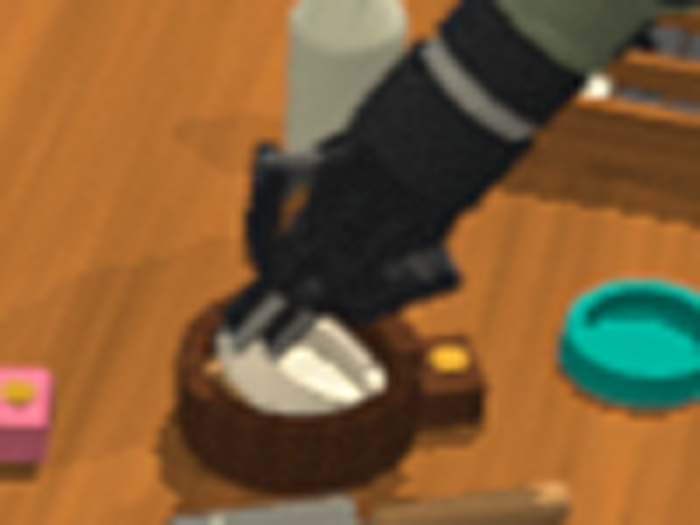

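Gripped: the gap is 9 mm, the wall thickness. I'll lift vertically, slowly at first.

{"method": "apply_moves", "body": {"moves": [[[0,0,0],[0,0,0],0],[[0,0,0],[0,-0.0031,0.0025],0],[[0,0,0],[0,-0.0077,0.0064],0],[[0,0,0],[0,-0.0154,0.0127],0],[[0,0,0],[0,-0.0231,0.0191],0],[[0,0,0],[0,-0.0308,0.0255],0]], "newtons": 40}}

```text
clock: 10.9
tcp_pos: [0.5041, -0.2256, 0.0925]
ee_rot: [-0.781, 0.502, -1.065]
force: [-0.6, 0.1, -1.1]
finger_gap: 0.0084
```

Run:
```python
from h import *
d=snap('wrist','w13'); snap('side','s13');p,R,s=st();print(p,s['finger_gap'],s['force'],s['torque'])
crop('s13',270,110,370,185,7,'s13c')
```

```text
[ 0.50469869 -0.22634453  0.09318764] 0.008551199193409829 [ 0.38896912 -0.34725701 -1.63614537] [-0.37446255  0.6510527  -0.02761595]
```

View pics/s13c.png

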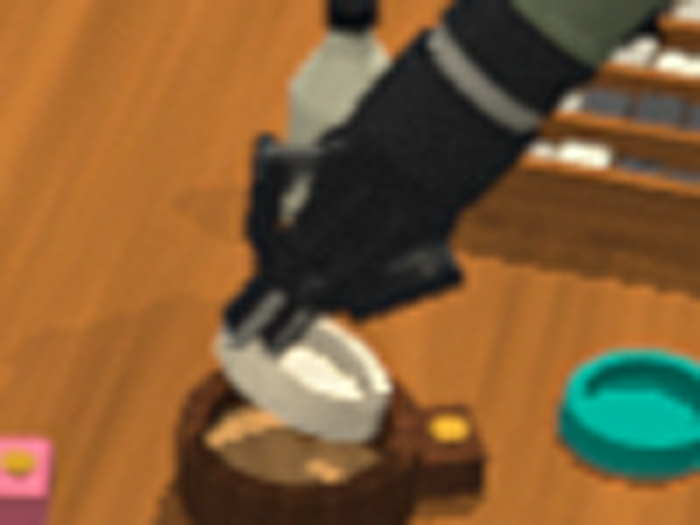

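View pics/w13.png

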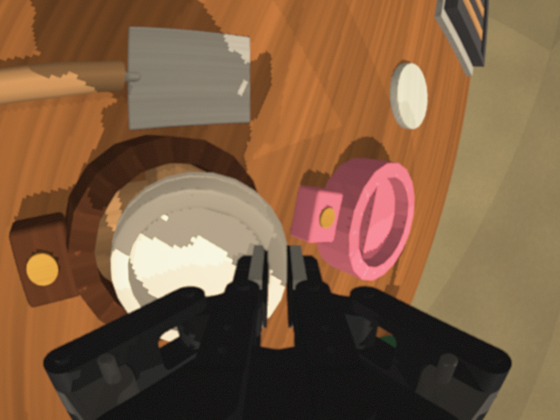

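```bash
cat >> h.py <<'E'
PC=np.array([.583,.220])
def place(h,yaw=HY): return np.array([*(PC+.0382*np.array([np.cos(yaw),np.sin(yaw)])),.0612+h])
E
python3 - <<'E'
from h import *
print(place(.12)); 
p,R,s=st(); delta([p[0],p[1],.19],R); delta(place(.12),Rtool(HY,.21,1))
p1=np.array([p[0],p[1],.19]); delta(place(.12),Rtool(HY,.21,1),p1,R)
E
```

```text
[0.61772249 0.23592446 0.1812    ]
turn [0. 0. 0.] shift [ 0.0002 -0.0747  0.0616] dist 0.097 deg 0.0
turn [-0.4802 -0.0008  0.0031] shift [-0.3735  0.1191  0.2838] dist 0.484 deg 27.5
turn [-0.4802 -0.0008  0.0031] shift [-0.3737  0.1937  0.2222] dist 0.476 deg 27.5
```

{"method": "apply_moves", "body": {"moves": [[[0,0,0],[0,-0.025,0.02],0],[[0,0,0],[0,-0.05,0.041],0],[[0,0,0],[0,-0.075,0.062],0],[[-0.12,0,0],[0,-0.075,0.062],0],[[-0.24,0,0],[0,-0.075,0.062],0],[[-0.36,0,0],[0,-0.075,0.062],0],[[-0.48,0,0],[0,-0.075,0.062],0],[[-0.48,0,0],[0,-0.075,0.062],0]]}}

```text
clock: 11.8
tcp_pos: [0.5068, -0.2245, 0.1898]
ee_rot: [-1.202, 0.768, -0.951]
force: [0.3, -0.5, -0.9]
finger_gap: 0.0085
```

Run:
```python
from h import *
p,R,s=st();print(p,s['joints'],s['finger_gap'],s['force'])
delta(place(.12),Rtool(HY,.21,1))
```

```text
[ 0.50676418 -0.2245381   0.18977825] [-0.65293673  0.2796683  -0.39089198  0.79985138  0.18524377  0.49512838] 0.008473712077085218 [ 0.30633194 -0.54476436 -0.90054745]
turn [-0.0004  0.0021  0.0007] shift [-0.3717  0.0693  0.2854] dist 0.474 deg 0.1
```

{"method": "apply_moves", "body": {"moves": [[[0,0,0],[-0.015,0.003,0.011],0],[[0,0,0],[-0.037,0.007,0.028],0],[[0,0,0],[-0.067,0.012,0.051],0],[[0,0,0],[-0.1,0.019,0.077],0],[[0,0,0],[-0.134,0.025,0.103],0],[[0,0,0],[-0.167,0.031,0.128],0],[[0,0,0],[-0.201,0.037,0.154],0],[[0,0,0],[-0.23,0.043,0.177],0]]}}

```text
clock: 12.6
tcp_pos: [0.5736, 0.0611, 0.1828]
ee_rot: [-1.199, 0.774, -0.952]
force: [0.8, -0.1, -1.3]
finger_gap: 0.0082
```

Run:
```python
from h import *
p,R,s=st();print(p,s['joints'],s['finger_gap'],s['force'])
delta(place(.12),Rtool(HY,.21,1))
```

```text
[0.57358657 0.06106553 0.18277082] [-0.07690563  0.27644994 -0.41911449  0.6920743   0.10345718  1.07584982] 0.008226524549598605 [ 0.8383694  -0.07511887 -1.32832823]
turn [-0.0001 -0.0027 -0.0023] shift [-0.1408  0.0254  0.1098] dist 0.18 deg 0.2
```

{"method": "apply_moves", "body": {"moves": [[[0,0,0],[-0.029,0.005,0.022],0],[[0,0,0],[-0.058,0.01,0.045],0],[[0,0,0],[-0.085,0.015,0.066],0],[[0,0,0],[-0.11,0.019,0.086],0],[[0,0,0],[-0.13,0.023,0.101],0],[[0,0,0],[-0.14,0.025,0.109],0],[[0,0,0],[-0.141,0.025,0.11],0],[[0,0,0],[-0.141,0.025,0.11],0]]}}

```text
clock: 13.4
tcp_pos: [0.618, 0.2334, 0.1814]
ee_rot: [-1.201, 0.774, -0.953]
force: [-0.3, 0.3, -0.7]
finger_gap: 0.0084
```

Run:
```python
from h import *
ctrl.get_image('side')
snap('wrist','w14'); snap('side','s14');snap('scene','c14');p,R,s=st();print(p,s['finger_gap'],s['force'])
crop('s14',180,160,320,265,5,'s14c');crop('c14',290,100,410,190,6,'c14c')
delta(place(.12),Rtool(HY,.21,1))
```

```text
[0.61835647 0.23318206 0.18194055] 0.00838056200090095 [ 0.7155619   0.89765246 -0.77984049]
turn [ 0.001  -0.0039 -0.0001] shift [-0.0028  0.0008  0.0004] dist 0.003 deg 0.2
```

View pics/s14c.png

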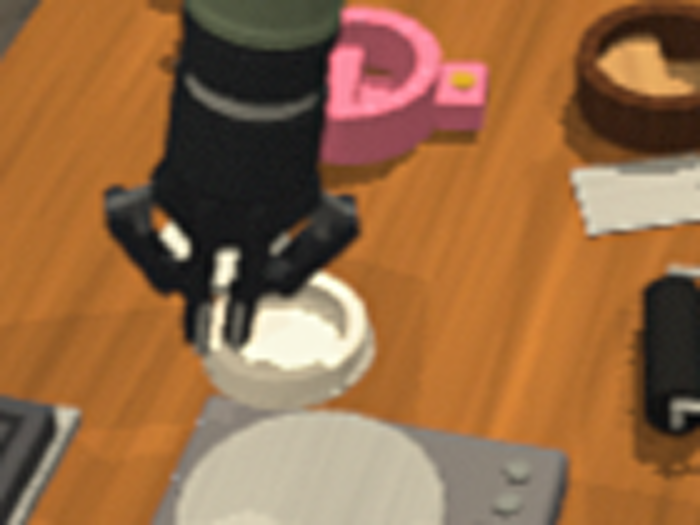

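View pics/c14c.png

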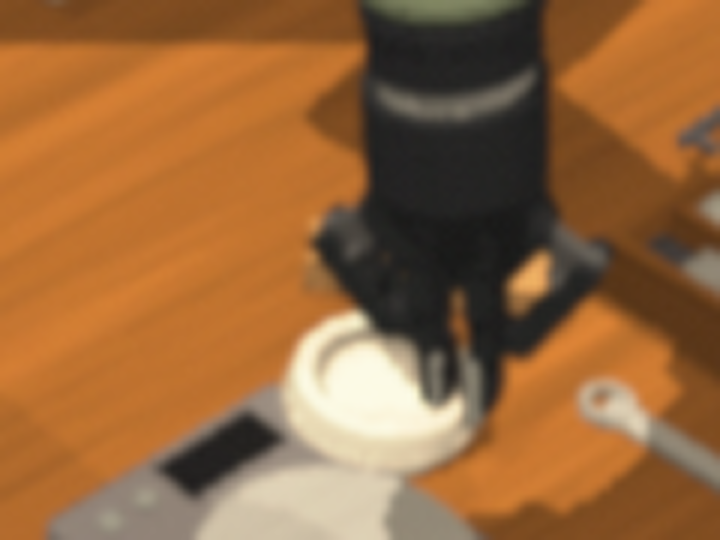

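View pics/w14.png

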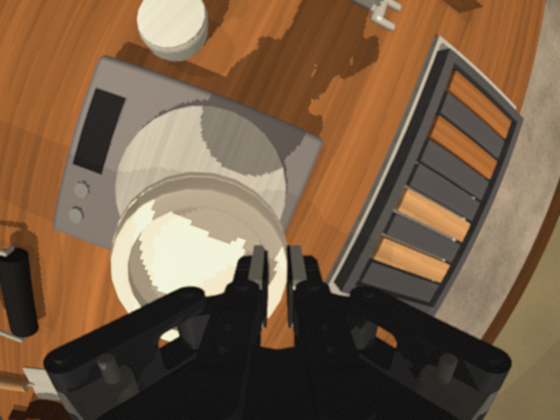

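Run:
```python
from h import *
p,R,s=st()
a=np.linspace(0,2*np.pi,120)
hx=np.array([np.cos(HY),np.sin(HY)]);n=np.array([-hx[1],hx[0]])
c0=np.array([*(p[:2]-.0382*hx),p[2]-.0102])
C=lambda c,r,z: np.c_[c[0]+r*np.cos(a),c[1]+r*np.sin(a),z+0*a]
for nm,f,box,k in [('s14',0,(180,160,320,265),5),('c14',0,(290,100,430,205),5),('w14',1,(60,60,340,270),2.7)]:
    d=pickle.load(open(nm+'.pkl','rb'));im=cv2.cvtColor(d['img'],cv2.COLOR_RGB2BGR)
    im=cv2.resize(im,None,fx=k,fy=k,interpolation=cv2.INTER_CUBIC)
    for P,col in [(C(c0,.041,c0[2]+.018),(0,0,255)),(C(c0,.032,c0[2]+.018),(255,0,0)),(C(c0,.045,c0[2]),(0,160,0)),(C(PC,.075,.051),(255,0,255))]:
        cv2.polylines(im,[((proj(d,P,f)+.5)*k-.5).astype(int).reshape(-1,1,2)],True,col,1)
    x0,y0,x1,y1=[int(k*v) for v in box]; cv2.imwrite(f'pics/o_{nm}.png',im[y0:y1,x0:x1])
```

```text
(no output)
```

View pics/o_s14.png

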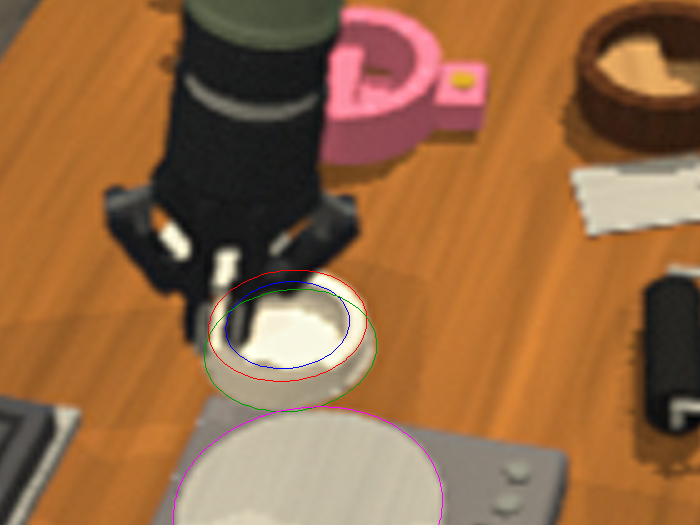

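View pics/o_c14.png

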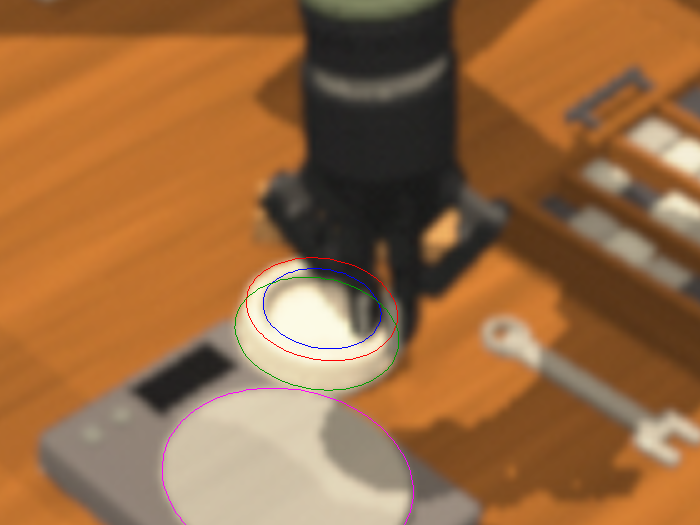

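View pics/o_w14.png

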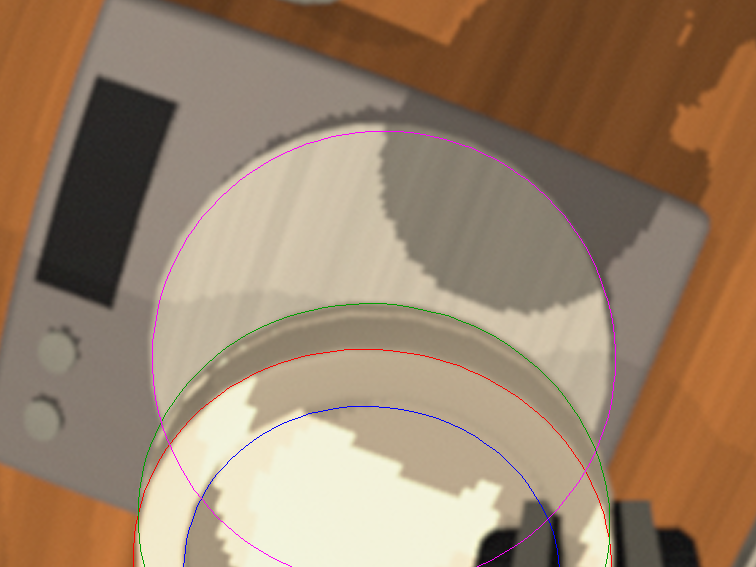

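The overlays match: the dish is level within about a pixel and the plate within 1–2 mm. Lowering.

{"method": "apply_moves", "body": {"moves": [[[0,0,0],[-0.003,0.02,-0.004],0],[[0,0,0],[-0.003,0.045,-0.009],0],[[0,0,0],[-0.003,0.07,-0.015],0],[[0,0,0],[-0.003,0.09,-0.019],0],[[0,0,0],[-0.003,0.103,-0.022],0],[[0,0,0],[-0.003,0.109,-0.023],0],[[0,0,0],[-0.003,0.109,-0.023],0]]}}

```text
clock: 14.3
tcp_pos: [0.6171, 0.237, 0.07]
ee_rot: [-1.201, 0.774, -0.953]
force: [0.8, 0.1, -1.0]
finger_gap: 0.0082
```

Run:
```python
from h import *
snap('side','s15');p,R,s=st();print(p,s['finger_gap'],s['force'],s['torque'])
crop('s15',180,210,320,315,5,'s15c')
delta(place(0),Rtool(HY,.21,1))
```

```text
[0.61766187 0.23718985 0.07094592] 0.008343437282849196 [-0.29671756 -0.10791542 -0.7792578 ] [-0.09399588  0.21117004  0.01589385]
turn [ 0.0003 -0.0026 -0.0002] shift [ 0.0012  0.0094 -0.0025] dist 0.01 deg 0.2
```

View pics/s15c.png

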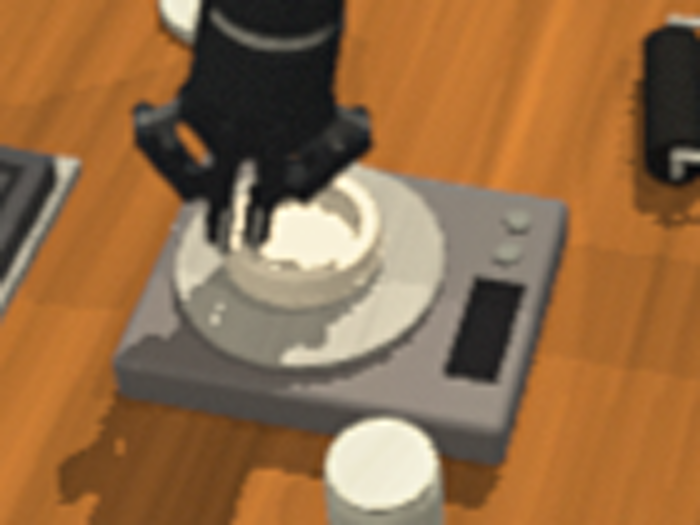

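{"method": "apply_moves", "body": {"moves": [[[0,0,0],[0,0.002,0],0],[[0,0,0],[0,0.004,-0.001],0],[[0,0,0],[0,0.006,-0.001],0],[[0,0,0],[0,0.007,-0.0015],0],[[0,0,0],[0,0.007,-0.0015],0]]}}

```text
clock: 14.85
tcp_pos: [0.6171, 0.2373, 0.0632]
ee_rot: [-1.201, 0.773, -0.953]
force: [-0.7, 0.7, -1.2]
finger_gap: 0.0086
```

Run:
```python
from h import *
for i in range(3):
    ctrl.get_image('side');p,R,s=st();print(p,s['force'].round(2),s['torque'].round(3))
```

```text
[0.6171416  0.23731796 0.06329617] [-0.18 -0.44 -0.58] [-0.129  0.151 -0.025]
[0.61725452 0.23736402 0.06338931] [ 0.24 -0.3  -1.37] [-0.127  0.184 -0.033]
[0.61729598 0.23739595 0.06342927] [-0.57 -0.09 -0.13] [-0.056  0.155  0.009]
```

{"method": "apply_moves", "body": {"moves": [[[0,0,0],[0,0.001,0],0],[[0,0,0],[0,0.001,0],0],[[0,0,0],[0,0.002,-0.0004],0],[[0,0,0],[0,0.002,-0.0004],0]]}}

```text
clock: 15.4
tcp_pos: [0.6171, 0.2373, 0.0611]
ee_rot: [-1.201, 0.773, -0.953]
force: [0.0, -0.1, -1.5]
finger_gap: 0.0083
```

Run:
```python
from h import *
for i in range(3):
    snap('side','s16');p,R,s=st();print(p,s['force'].round(2),s['torque'].round(3))
crop('s16',200,220,300,295,7,'s16c');snap('scene','c16');crop('c16',290,140,400,222,7,'c16c')
```

```text
[0.6171433  0.23730554 0.06117701] [ 0.85  0.38 -1.99] [-0.106  0.157 -0.009]
[0.61719389 0.23734009 0.06122532] [-0.04  0.02 -0.66] [-0.111  0.195 -0.013]
[0.61725069 0.23732596 0.06124042] [ 0.41  0.01 -1.33] [-0.081  0.16   0.056]
```

View pics/s16c.png

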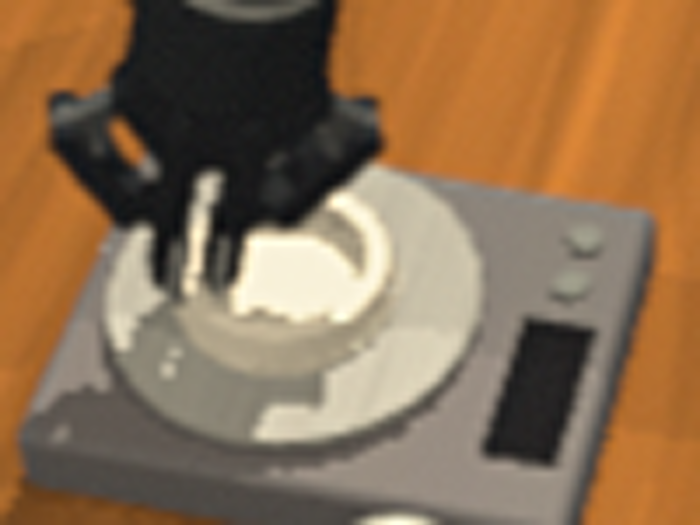

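View pics/c16c.png

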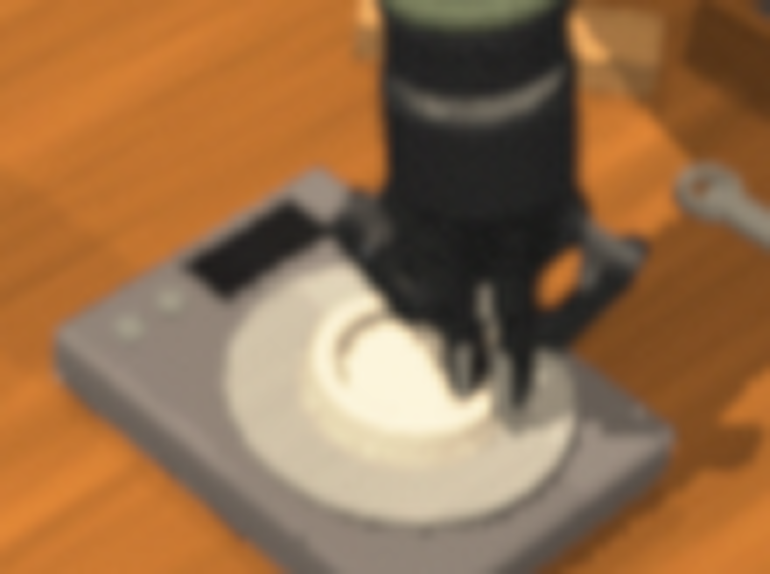

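{"method": "apply_moves", "body": {"moves": [[[0,0,0],[0,0.001,0],0],[[0,0,0],[0,0.001,0],0],[[0,0,0],[0,0.001,0],0]]}}

```text
clock: 15.9
tcp_pos: [0.6176, 0.2374, 0.0604]
ee_rot: [-1.2, 0.773, -0.953]
force: [0.1, 0.0, -1.1]
finger_gap: 0.0083
```

Run:
```python
from h import *
for i in range(4):
    ctrl.get_image('side');p,R,s=st();print(p,s['force'].round(2),s['torque'].round(3))
```

```text
[0.61749839 0.23743627 0.06034514] [ 0.09  1.23 -0.65] [-0.029  0.206 -0.   ]
[0.61751484 0.23743422 0.06038143] [ 0.25 -0.42 -1.27] [-0.107  0.162  0.029]
[0.61753511 0.23746905 0.06038338] [-0.    0.59 -1.2 ] [-0.085  0.124  0.016]
[0.61748628 0.23746522 0.0603718 ] [ 1.22  0.44 -0.61] [-0.089  0.143 -0.042]
```

{"method": "apply_moves", "body": {"moves": [[[0,0,0],[0,0.001,-0.0002],0],[[0,0,0],[0,0.0015,-0.0003],0],[[0,0,0],[0,0.0015,-0.0003],0]]}}

```text
clock: 16.4
tcp_pos: [0.6177, 0.2375, 0.0598]
ee_rot: [-1.2, 0.772, -0.953]
force: [-2.6, -1.3, 5.7]
finger_gap: 0.0081
```

Run:
```python
from h import *
for i in range(4):
    ctrl.get_image('side');p,R,s=st();print(p,s['force'].round(2),s['torque'].round(3))
```

```text
[0.61765994 0.23748933 0.05978915] [-3.46 -0.71  5.6 ] [-0.207  0.524  0.032]
[0.6176817  0.23752381 0.05983581] [-3.04 -0.44  5.9 ] [-0.219  0.52   0.027]
[0.61766923 0.23751295 0.05978599] [-2.03 -0.41  5.15] [-0.197  0.574  0.008]
[0.61765569 0.23755236 0.05978809] [-3.28 -0.61  7.  ] [-0.211  0.525 -0.002]
```

Contact: about 6–7 N upward. I'll ease off slightly, open slowly and withdraw along the wall direction.

{"method": "apply_moves", "body": {"moves": [[[0,0,0],[0,-0.0007,0],0],[[0,0,0],[0,-0.0007,0],0],[[0,0,0],[0,-0.0007,0],0.13],[[0,0,0],[0,-0.0007,0],0.17],[[0,0,0],[0,-0.0007,0],0.22],[[0,0,0],[0,-0.0007,0],0.26],[[0,0,0],[0,-0.0007,0],0.26]], "newtons": 20}}

```text
clock: 17.3
tcp_pos: [0.6173, 0.2373, 0.0593]
ee_rot: [-1.201, 0.773, -0.953]
force: [-0.0, -0.6, -0.4]
finger_gap: 0.022
```

Run:
```python
from h import *
snap('side','s17');snap('wrist','w17');p,R,s=st();print(p,s['force'].round(2),s['torque'].round(3),s['finger_gap'])
crop('s17',200,220,300,295,7,'s17c')
crop('w17',130,120,330,270,4,'w17c')
```

```text
[0.61726488 0.23736521 0.05938597] [ 0.22  0.03 -0.36] [-0.084  0.227 -0.038] 0.022213389104564312
```

View pics/s17c.png

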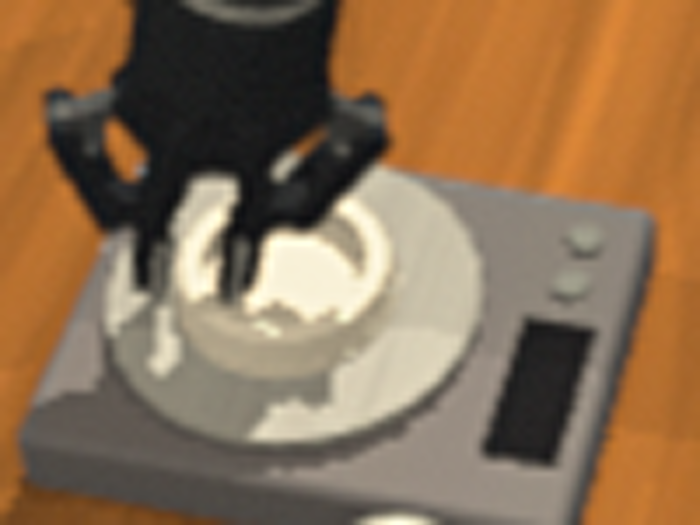

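View pics/w17c.png

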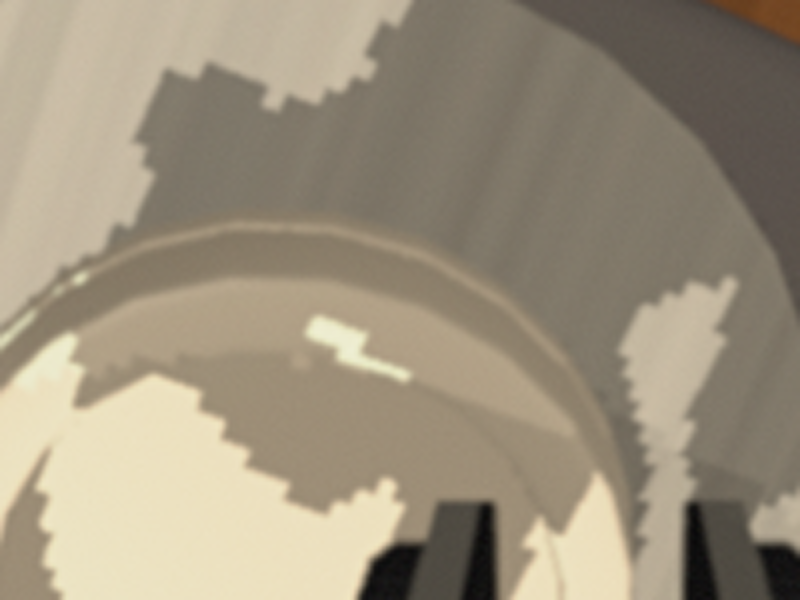

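The fingers are clear of the rim on both sides. Withdrawing.

{"method": "apply_moves", "body": {"moves": [[[0,0,0],[0,-0.005,0],0.26],[[0,0,0],[0,-0.015,0],0.26],[[0,0,0],[0,-0.035,0],0.26],[[0,0,0],[0,-0.06,0],0.26],[[0,0,0],[0,-0.09,0],0.26],[[0,0,0],[0,-0.12,0],0.26],[[0,0,0],[0,-0.12,0],0.26],[[0,0,0],[0,-0.12,0],0.26]]}}

```text
clock: 18.2
tcp_pos: [0.5953, 0.2271, 0.1786]
ee_rot: [-1.198, 0.771, -0.954]
force: [-1.2, 0.0, -0.8]
finger_gap: 0.0224
```

Run:
```python
from h import *
snap('side','s18');d=snap('wrist','w18');snap('scene','c18');p,R,s=st();print(p,s['force'].round(2),s['finger_gap'],s['clock'])
crop('s18',180,210,320,315,5,'s18c')
```

```text
[0.59393465 0.2267601  0.17579053] [-0.68  0.6   0.16] 0.021912255262577913 18.35
```

View pics/s18c.png

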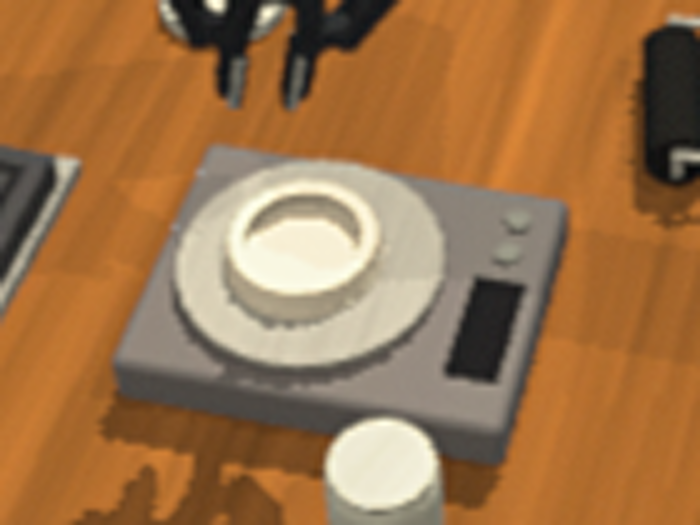

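View pics/w18.png

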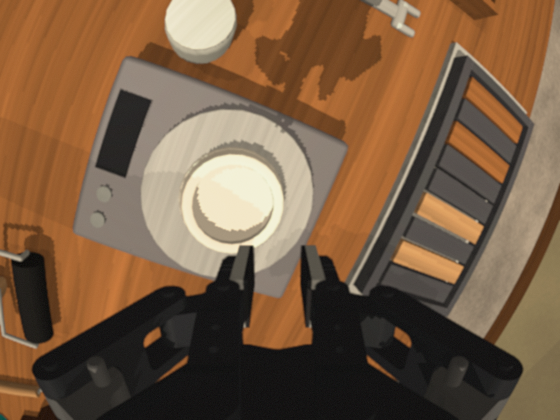

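View pics/c18.png

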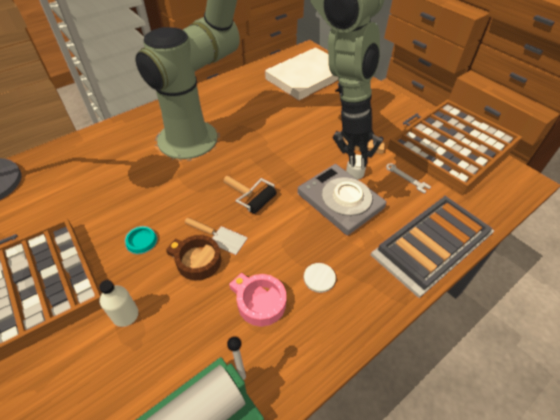

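The dish sits upright inside the plate (scene 348,195; side about 239,258), with plate visible all round it. The other things are where they were, and the gripper is clear of everything. Handing in.

Run:
```python
from h import *
s=ctrl.get_state();print(s['qd'].round(3),s['clock']);print(ctrl.sign_off())
```

```text
[ 0.003  0.011  0.001 -0.002  0.002 -0.001] 18.35
the job is handed in; nothing more can be done
None
```

The white ink dish is on the scale's round plate, upright and released, and the job was handed in at 18.35 s of robot time.

- **Tipping:** I pressed the rim straight down on the tab side until it stopped on the well floor. The force reached about 12 N at the bottom, more than the 3 N said to be enough. After I withdrew, the dish stayed leaning with its opposite rim raised.
- **Lifting:** I gripped the raised rim along the line of its wall, where the finger gap of 9 mm matched the wall thickness. The dish came straight up out of the holder.
- **Setting down:** I lowered it level onto the plate until it touched, at about 6–7 N, then eased off, opened the fingers and backed away. It touched down about 1.5 mm lower than I had calculated.
- **Last checks:** The wrist, side and scene pictures show the dish flat, with plate visible all round it. The scene picture shows the other things where they were at the start, and the gripper is clear of everything.

One check disagreed: the fingertip appeared about 2–3 mm off its computed position in the wrist picture. I moved the press point 2.5 mm outward to allow for this, and nothing went wrong from it.

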